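# Hold the drill bit just above the work

## Robot

A 6-joint arm with a two-finger parallel gripper is mounted at the origin on the work surface. World frame = base frame: x ahead of the robot, y to its left, z up, the work surface at z = 0. Lengths are in m, angles in degrees, forces in N, time in s.
With the tool pointing down it reaches from about 0.3 to 0.75 m from the base axis. Payload 8.5 kg.
Tool frame: the origin (TCP) lies on the centre line of the jaws, within the pads' length; the fingertips stand 14 mm ahead of it and the grasp point (between the pads) lies 5 mm behind it; z points along the fingers, y is the direction in which the jaws open and shut (so a half turn about z gives the same grasp; the last joint's range is limited). The gripper opens to 85 mm and grips with 20 to 120 N. Pads are 22 mm wide; open, the fingers measure 114 mm over their backs; the gripper's body (76 mm by 85 mm) begins 54 mm behind the grasp point. The pads swing forward as they close: fully open they stand 13 mm farther back than shut.
Start: joints at [60.716, 21.807, 74.336, -0, 83.858, -12.336], TCP at [0.16, 0.526, 0.245] pointing down, gripper open.
Joint ranges: [-178.18, 178.18], [-50.72, 133.34], [12.68, 142.11], [-81.47, 261.47], [9.98, 163.14], [-165.26, 165.26]. Speed limits (degrees/s): [136.94, 136.94, 180, 180, 180, 180].

## Interface

Orientations are given as a 3x3 rotation matrix whose columns are the frame's x, y, z axes.
In Python, from rig import env, optics, order, finder gives the robot as it stands.
- The arm moves only by the tool play_rows, never from a script. Its argument "commands" is a list of rows, each an object of numbers: "grip": the closure, from -1 (fully open) to 1 (shut); "x", "y", "z": the shift along the tool's x, y, z in m; "rx", "ry", "rz": the turn, a rotation vector about the tool's x, y, z in rad. A call has 1 to 12 rows; each row shifts and turns the commanded pose from where the row before left it, along the tool's axes as they then stand; what a row does not reach is not made up. A row lasts 1/8 s, in which the tool goes at most 62.5 mm and 10.7 degrees, less where a joint would pass 70% of its speed; a pose out of reach is approached as far as the arm can. A call is refused whole if a number of a shift passes 0.0625 or a number of a turn 0.188, either way. A call with a gripper value outside its range is refused whole. The fingers move at their own pace and stop on an object; "squeeze" is the grip in N (left out, the last holds). Time passes only in rows, so rows that do not move let the fingers close. It gives the time, the measured TCP pose, the force and the opening at its end, in the units of the state.
- env.observe(): the state, without advancing time (a new reading comes with each control period).
- optics.get_image(name): name is "side" or "top" or "wrist"; returns a dict with "color" (420x560x3 uint8, blue, green, red), "range_z" (420x560 float32, m along the optical axis (not along the pixel's ray), 0 where there is no reading), "fov_y" (degrees; the focal length in pixels is half the picture's height over the tangent of half this angle, whatever the lens; pixels are square), "cx", "cy" (the principal point, pixels), "cam_to_world" (4x4, takes a point from camera to world coordinates). Camera axes: x right, y down, z forward; pixel columns grow to the right and rows downward; lengths in m; the calibration is good to about 2 mm. A picture is of the moment at which its call begins.
- order.close_job(): hands the job in, once; it reports no verdict.
Trained networks look in the newest picture that a camera, given by its name, has taken for a name from the list of things; names that differ only in an ending like _2 or _b are one class to them, and where a whole thing is asked for, a point or a joint stands for the part that bears it (a point fixed in the world has none). Each returns a list of dicts, best first, with "conf" (0 to 1); they miss things now and then, are a little off and sometimes report something else, mostly with a low value. They report only what shows in the picture. A call takes as long as a camera call. They do not tell look-alikes from the thing itself.
- finder.boxes_of(camera, thing): "point" ([x, y, z] in m, in world coordinates, good to about 4 mm: the middle of the surface that is visible of it).
The state is a dict: "time_s": time; "q": joint angles; "qvel": joint speeds; "joint_efforts": joint torques, N m; "position": TCP position; "tool_rot": TCP orientation; "ft_force": force on the tool from outside, world axes, zero at the start; "wrist_torque": the same for the moment, N m; "grip_width": finger opening in m.
Only numpy, scipy, OpenCV 4.12 (cv2) and the standard library are available. Lean on these libraries where they do the work, as an engineer would, in place of code of your own. Each camera call takes 0.05 s, during which the arm holds its last target.

## Task

One of two pieces, the wooden spacer block or the steel bracket on its backing board, is standing on the table of the small bench drill. Pull the drill's red-knobbed feed lever down until the point of the bit is about 5 mm above the top of whichever piece is under it, without the bit ever touching the piece, and finish holding the lever there against its spring so that I can line up the piece under the bit. Do not let go of the lever, and leave the pieces and the other things on the table as they are.

Things in the scene. Friction and masses are not known exactly. Their poses are not given: they have to be found in the camera images.
- bench_drill: fixed stand of a small green bench drill: cast base 220 x 120 mm whose upper face (the drill table) is 30 mm above the tabletop, 20 mm steel column up to 345 mm. Origin: centre of the base's underside. Own -x is the machine's front, +z up. Vertical spindle axis at own x -65 mm, y 0; column at x +75 mm, y 0
- drill_head: the drill's head (green, black belt cover, motor behind), clamped on the column 0 to 15 mm higher from start to start, fixed while you work. Its origin is that much above the stand's origin, with the same axes; it fills own x -95 to +146 mm, y -37 to +37 mm, z 177 to 311 mm. The feed lever is on its -y side
- feed_lever: spring-return feed lever; swings in the upright plane through its hub that runs along the machine's front-back (x) direction. Origin on the level pivot axis (own y). At rest it points to the machine's front and up, 0.90 rad above level; travel 1.84 rad downward to a stop. 8 mm rod. It springs back if let go; holding takes about 3 N (near rest) to 7 N (far down) at the knob
- feed_hub (a point): pivot point of the feed lever, in the plane of the rod; 78 mm to the machine's -y side of the spindle axis, 40 mm clear of the head's side
- feed_knob (a point): centre of the red ball knob, 25 mm in diameter, at the lever's end, 110 mm from the pivot; about 305 to 320 mm above the tabletop at rest. Free room on all sides of it except where the rod runs to the pivot
- bit_tip (a point): the point (lowest point) of the 6 mm drill bit, on the spindle axis; it stands 90 to 105 mm above the tabletop at rest. A rack and pinion lowers it straight down 25 mm per radian of the lever (2.5 mm for each 0.1 rad). Chuck, 32 mm in diameter, begins 45 mm above the point
- block_mark (a point): pencil dot at the centre of the top of the wooden spacer block, 60 x 60 mm and 44 mm high, loose; it stands either on the drill table under the bit or on the lid of the drill bit case
- bracket_mark (a point): dot on the upper face of the flat leg of the steel angle bracket, 32 mm above the piece's underside. The bracket (4 mm steel, 40 mm wide, other leg upright, 40 mm higher, 34 mm from the dot) is fixed to a wooden backing board 70 x 56 x 28 mm: one loose piece. It stands on the drill table under the bit or on the lid of the drill bit case
- spacer_block: the wooden spacer block; origin at the centre of its underside
- bracket: the bracket with its backing board; origin in its underside, 32 mm under the dot
- bit_case: closed aluminium drill bit case 170 x 110 x 30 mm with a snap latch, heavy, does not move; origin at the centre of its underside. The piece that is not being drilled waits on its lid
- ramekin_mid (a point): centre of a white ceramic ramekin with screws in it, 86 mm in diameter, 45 mm high, loose
- tray_mid (a point): centre of a yellow nylon wall plug tray 150 x 100 x 28 mm, loose
- hex_mid (a point): centre of a folding hex key set with a purple plastic handle, 105 x 36 x 20 mm, loose
- quill: the moving quill with its chuck and drill bit, which the feed lever lowers straight down, 46 mm at most; origin at the point of the bit, z up. The bit is 6 mm in diameter and 45 mm long
Things that resemble listed ones, but are neither listed nor needed, are in the scene too. Leave any blue or green look-alike of the bracket alone.

How it is judged:
By the outcome, as a careful person would: the job done as asked, in the order asked, and still so for the second after the job is handed in, while the arm keeps its last pose, push and grip.
It also fails if it takes over 40 s, if anything falls off the work surface, if the arm or the gripper's body presses on something with over 40 N, if the wrist force passes 120 N, or if a joint passes its speed limit or range.

## Working session

There is one attempt and no reset: what is moved stays moved. The work goes in short steps, Python scripts to look and compute and a tool call to move; the robot and the scene stay as the last step left them, time stands still between calls to the robot, and variables do not carry over. Pictures are saved under pics/ and viewed, and the job is handed in when it is done.

Besides the shell and the picture viewer there is one more tool, called after "Call:" by a JSON object that holds its "name" and its "arguments", one argument or row to a line. play_rows: Moves the arm, as the interface text tells. Its arguments: {"type":"object","properties":{"commands":{"type":"array"},"squeeze":{"type":"number"}},"required":["commands"]}

```bash
mkdir -p pics; ls
python3 - <<'E'
from rig import env, optics, order, finder
import cv2,numpy as np
s=env.observe();print(s)
for c in ["side","top","wrist"]:
    im=optics.get_image(c);cv2.imwrite(f"pics/{c}0.png",im["color"]);np.savez(f"pics/{c}0.npz",**im)
    print(c,im["fov_y"],im["cx"],im["cy"],im["cam_to_world"].round(3).tolist())
    for t in ["bench_drill","drill_head","feed_lever","feed_hub","feed_knob","bit_tip","block_mark","bracket_mark","spacer_block","bracket","bit_case"]:
        if c=="wrist":continue
        print(t,[(np.round(d["point"],3).tolist(),round(d["conf"],2)) for d in finder.boxes_of(c,t)[:3]])
E
```

```text
pics
{'time_s': 0.0, 'q': array([ 6.07180223e+01,  2.18429274e+01,  7.43826911e+01, -8.59625578e-04,
        8.38588239e+01, -1.23361827e+01]), 'qvel': array([ 0.02173699,  0.00671102, -0.0167404 ,  0.10594006, -0.02642164,
        0.06446668]), 'joint_efforts': array([-6.45391701e-04, -4.48460948e+01, -2.31276923e+01, -1.94927816e-04,
        4.69539940e-03, -1.17362418e-05]), 'position': array([0.16018651, 0.52588527, 0.24470575]), 'tool_rot': array([[-9.56581292e-01,  2.91464800e-01, -7.07834586e-04],
       [ 2.91465505e-01,  9.56580466e-01, -1.29277535e-03],
       [ 3.00302229e-04, -1.44295408e-03, -9.99998914e-01]]), 'ft_force': array([ 0.408862  ,  0.45342371, -0.80747577]), 'wrist_torque': array([0.00668375, 0.00085417, 0.03981941]), 'grip_width': 0.08554908290580852}
side 56.770035824085895 280.3961432344541 210.773534652899 [[0.799, -0.377, 0.468, 0.032], [-0.601, -0.531, 0.598, -0.572], [0.023, -0.759, -0.651, 0.881], [0.0, 0.0, 0.0, 1.0]]
bench_drill [([0.592, -0.177, 0.031], 0.92)]
drill_head [([0.585, -0.161, 0.276], 0.76)]
feed_lever [([0.491, -0.072, 0.263], 0.58)]
f
[... 772 characters left out ...]
2, -0.054, 0.285], 0.45), ([0.563, -0.137, 0.033], 0.43)]
feed_hub [([0.495, -0.05, 0.283], 0.68)]
feed_knob [([0.494, -0.056, 0.279], 0.61)]
bit_tip [([0.384, -0.052, 0.019], 0.63)]
block_mark [([0.562, -0.054, 0.072], 0.53)]
bracket_mark [([0.574, 0.484, 0.03], 0.87), ([0.569, 0.316, 0.061], 0.86), ([0.698, 0.349, 0.034], 0.73)]
spacer_block [([0.561, -0.052, 0.068], 0.71)]
bracket [([0.564, 0.314, 0.064], 0.96), ([0.568, 0.485, 0.032], 0.79), ([0.494, -0.051, 0.284], 0.62)]
bit_case [([0.561, 0.308, 0.033], 0.89)]
wrist 60.538063781806855 277.5457155830354 208.82559614020872 [[0.292, 0.914, 0.282, 0.088], [0.956, -0.279, -0.086, 0.548], [0.001, 0.295, -0.956, 0.375], [0.0, 0.0, 0.0, 1.0]]
```

View pics/side0.png

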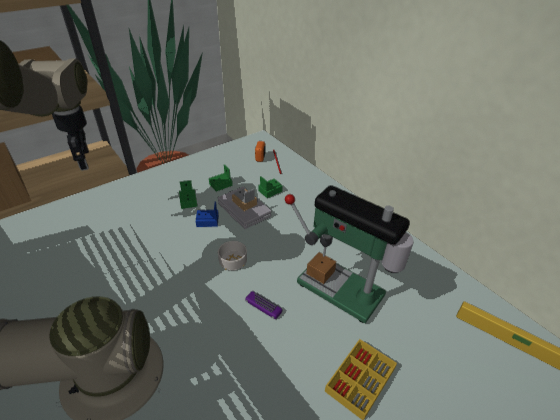

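View pics/top0.png

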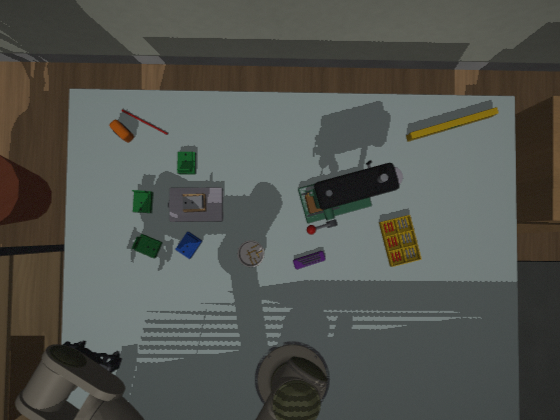

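```bash
cat > h.py <<'E'
import numpy as np,cv2
def cloud(im):
    h,w=im["range_z"].shape;f=h/2/np.tan(np.radians(float(im["fov_y"]))/2)
    v,u=np.mgrid[:h,:w];z=im["range_z"].astype(float)
    P=np.stack([(u-im["cx"])/f*z,(v-im["cy"])/f*z,z],-1)
    T=im["cam_to_world"];return P@T[:3,:3].T+T[:3,3]
def proj(im,p):
    T=np.linalg.inv(im["cam_to_world"]);q=T[:3,:3]@np.asarray(p)+T[:3,3]
    f=420/2/np.tan(np.radians(float(im["fov_y"]))/2);return q[0]/q[2]*f+im["cx"],q[1]/q[2]*f+im["cy"]
E
python3 - <<'E'
from h import *
for c,(a,b,d,e) in {"side":(150,330,260,430),"top":(130,260,280,440)}.items():
    im=dict(np.load(f"pics/{c}0.npz"));P=cloud(im);B=im["color"].astype(int)
    red=(B[...,2]>110)&(B[...,1]<60)&(B[...,0]<70)&(im["range_z"]>0)
    m=np.zeros_like(red);m[a:b,d:e]=1
    k=red&m&(P[...,2]>.2)&(P[...,0]<.54)
    Q=P[k];print(c,"knob px",k.sum(),np.median(Q,0).round(4),Q.max(0).round(3),Q.min(0).round(3))
    # sphere fit
    from scipy.optimize import least_squares
    r=least_squares(lambda x:np.linalg.norm(Q-x,axis=1)-.0125,np.median(Q,0)-[0,0,.01],loss="soft_l1",f_scale=.002);print(r.x.round(4))
    # green base top
    g=m&(abs(P[...,2]-.03)<.004)&(B[...,1]>B[...,2]+15)
    X=P[g][:,:2].astype(np.float32);print("base",g.sum(),cv2.minAreaRect(X))
    hd=m&(P[...,2]>.30)&(B.max(-1)<70);X=P[hd][:,:2].astype(np.float32);print("headtop",cv2.minAreaRect(X),np.percentile(P[hd][:,2],[5,50,95]))
    t=m&(abs(P[...,2]-.074)<.005);X=P[t];print("block",t.sum(),X.mean(0),cv2.minAreaRect(X[:,:2].astype(np.float32)))
    crop=cv2.resize(im["color"][a:b,d:e],None,fx=4.5 if c=="top" else 3.2,fy=4.5 if c=="top" else 3.2,interpolation=cv2.INTER_CUBIC);cv2.imwrite(f"pics/{c}0c.png",crop)
E
```

```text
side knob px 44 [ 0.477  -0.0311  0.32  ] [ 0.485 -0.023  0.326] [ 0.471 -0.039  0.311]
[ 0.4848 -0.0281  0.3132]
base 1292 ((0.6157427430152893, 0.06664875149726868), (0.6492283344268799, 0.18562693893909454), 83.68898010253906)
headtop ((0.3006889522075653, -0.2810470759868622), (0.7482939958572388, 0.2631158232688904), 27.900728225708008) [0.3029264  0.31296926 0.31538065]
block 395 [ 0.57590343 -0.07421203  0.0732588 ] ((0.5992147922515869, 0.07987961173057556), (0.5882689356803894, 0.09437096118927002), 84.43085479736328)
top knob px 9 [ 0.4793 -0.0256  0.3244] [ 0.482 -0.021  0.326] [ 0.477 -0.029  0.319]
[ 0.4886 -0.0252  0.3157]
base 436 ((0.5946037769317627, -0.1327372044324875), (0.1183861643075943, 0.21747536957263947), 15.875860214233398)
headtop ((0.5640005469322205, -0.07571451365947723), (0.1058899536728859, 0.3713977336883545), 26.563539505004883) [0.3070573  0.31250808 0.31639247]
block 117 [ 0.56562445 -0.05427571  0.07299485] ((0.5714496374130249, -0.05963043496012688), (0.059251248836517334, 0.038308195769786835), 16.374197006225586)
```

View pics/side0c.png

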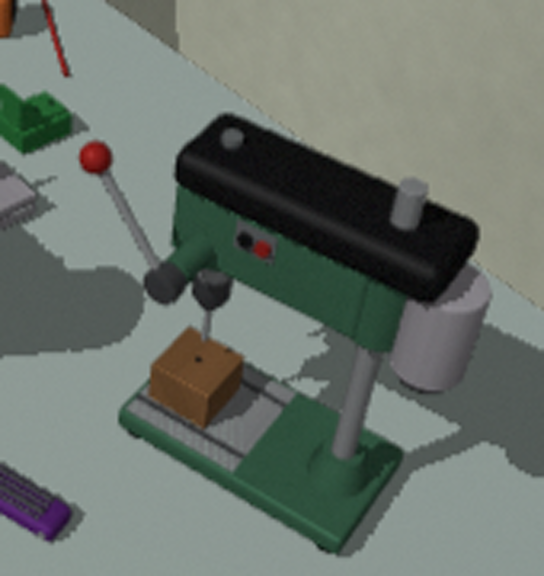

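View pics/top0c.png

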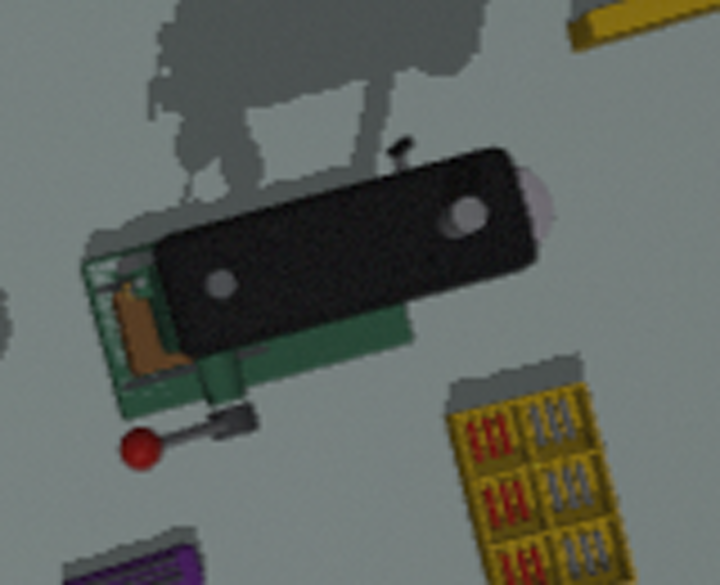

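Run:
```python
from h import *
im=dict(np.load("pics/side0.npz"));P=cloud(im)
for z in (.074,.08,.09,.095,.1,.105,.15): print(z,np.round(proj(im,(.577,-.070,z)),1))
c=im["color"][225:300,285:360];cv2.imwrite("pics/sc2.png",cv2.resize(c,None,fx=8,fy=8,interpolation=cv2.INTER_NEAREST))
r=im["range_z"][236:272,318:332];print((r*1000).astype(int))
for n,(u0,u1,v0,v1) in {"x":(330,400,190,235)}.items():pass
hd=(P[...,0]>.5)&(P[...,0]<.75)&(P[...,1]<0)&(P[...,1]>-.3)&(P[...,2]>.29)
print(np.histogram(P[hd][:,2],bins=np.arange(.29,.36,.002)))
it=dict(np.load("pics/top0.npz"));P=cloud(it)
hd=(P[...,0]>.5)&(P[...,0]<.75)&(P[...,1]<0)&(P[...,1]>-.3)&(P[...,2]>.29)
print(np.histogram(P[hd][:,2],bins=np.arange(.29,.36,.002)))
tb=P[250:300,60:200];print("table z top",np.median(P[260:300,150:300,2]))
```

```text
0.074 [321.9 261.3]
0.08 [322.1 259.8]
0.09 [322.5 257.4]
0.095 [322.6 256.1]
0.1 [322.8 254.9]
0.105 [323.  253.6]
0.15 [324.6 242. ]
[[ 932  937  939 1005 1003 1003  999  995  995  997  996  996  997 1005]
 [ 935  938 1022 1010 1006 1004  999  998 1003  997  999 1000 1002 1003]
 [ 932 1258 1022 1009 1004 1003 1003 1007 1001 1002 1002 1000 1004 1008]
 [1249 1251 1022 1013 1007 1004 1002 1004  999 1001 1003 1003 1006 1004]
 [1247 1251 1021 1013 1011 1008 1003 1004 1004 1000 1001 1003 1006 1013]
 [1244 1247 1022 1018 1010 1011 1010 1007 1007 1003 1008 1007 1013 1014]
 [1239 1244 1024 1017 1011 1010 1008 1007 1009 1007 1005 1009 1013 1017]
 [1244 1238 1243 1014 1014 1015 1012 1011 1009 1010 1011 1013 1017 1021]
 [1236 1233 1237 1235 1016 1013 1014 1014 1009 1017 1012 1016 1018 1238]
 [1231 1231 1236 1235 1227 1021 1017 1019 1013 1018 1016 1231 1243 1236]
 [1226 1228 1227 1228 1231 1228 1026 1027 1027 1027 1227 1231 1233 1232]
 [1226 1227 1222 1226 1227 1222 1038 1038 1226 1226 1228 1225 1230 1225]
 [1226 1221 1222 1220 1219 1225 1036 1044 1223 1218 1225 1225 1224 1224]
 [1221 1222 1215
[... 1936 characters left out ...]
.308, 0.31 , 0.312, 0.314, 0.316, 0.318, 0.32 , 0.322, 0.324,
       0.326, 0.328, 0.33 , 0.332, 0.334, 0.336, 0.338, 0.34 , 0.342,
       0.344, 0.346, 0.348, 0.35 , 0.352, 0.354, 0.356, 0.358]))
(array([  4,   3,   6,   4,   7,  15,  33,  44,  73, 217, 561, 755, 422,
       101,  21,  11,   2,   3,   1,   1,   3,   1,   1,   2,   2,  10,
        16,  21,   3,   0,   0,   0,   0,   0]), array([0.29 , 0.292, 0.294, 0.296, 0.298, 0.3  , 0.302, 0.304, 0.306,
       0.308, 0.31 , 0.312, 0.314, 0.316, 0.318, 0.32 , 0.322, 0.324,
       0.326, 0.328, 0.33 , 0.332, 0.334, 0.336, 0.338, 0.34 , 0.342,
       0.344, 0.346, 0.348, 0.35 , 0.352, 0.354, 0.356, 0.358]))
table z top -0.0010821025931988526
```

View pics/sc2.png

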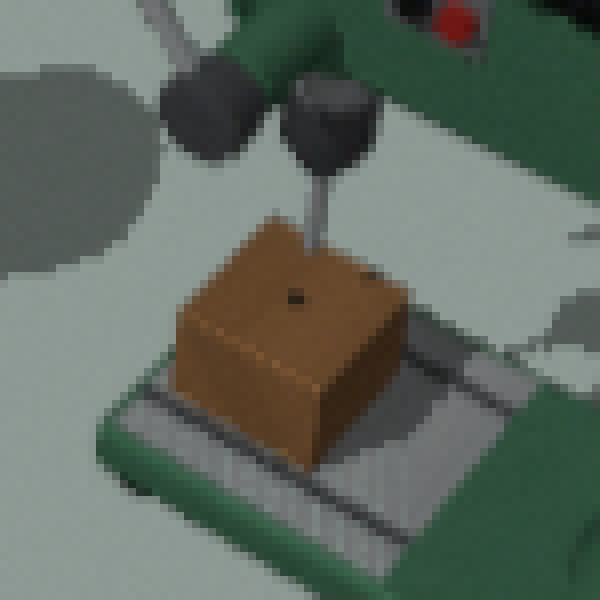

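```bash
cat >> h.py <<'E'
from scipy.spatial.transform import Rotation as Ro
X=np.array([.2735,-.9619,0]);Y=np.array([.9619,.2735,0]);Z=np.array([0,0,1.])   # machine axes
BASE=np.array([.5946,-.1327,0])
def toolR(t):  # tilt t deg toward machine
    t=np.radians(t);z=X*np.sin(t)-Z*np.cos(t);y=Y;return np.stack([np.cross(y,z),y,z],1)
def plan(p0,R0,p1,R1,n,grip=None):
    import json
    rv=(Ro.from_matrix(R0.T@R1)).as_rotvec();step=rv/n;p=np.array(p0,float);R=R0.copy();rows=[]
    for i in range(n):
        d=R.T@((p1-p)/(n-i));w=Ro.from_matrix(R.T@R1).as_rotvec()/(n-i)
        row=dict(zip(["x","y","z","rx","ry","rz"],[float(round(v,4)) for v in d]+[float(round(v,3)) for v in w]))
        row={k:v for k,v in row.items() if v}
        if grip is not None: row["grip"]=grip
        rows.append(row);d=np.round(d,4);w=np.round(w,3);p=p+R@d;R=R@Ro.from_rotvec(w).as_matrix()
    print(json.dumps(rows));print("end",p.round(4),"err",np.degrees(Ro.from_matrix(R.T@R1).magnitude()).round(2))
    return p,R
E
python3 - <<'E'
from h import *
from rig import env
s=env.observe();k=np.array([.4845,-.028,.3135])
R=toolR(35);g=k+R[:,2]*.005   # TCP so grasp pt at knob
p,_=plan(s["position"],s["tool_rot"],g-R[:,2]*.1,R,12,-1)
E
```

```text
[{"x": -0.0368, "y": -0.0325, "z": -0.0122, "rx": 0.025, "ry": -0.047, "rz": 0.08, "grip": -1}, {"x": -0.0398, "y": -0.0297, "z": -0.0096, "rx": 0.025, "ry": -0.047, "rz": 0.081, "grip": -1}, {"x": -0.0425, "y": -0.0265, "z": -0.0069, "rx": 0.025, "ry": -0.047, "rz": 0.08, "grip": -1}, {"x": -0.0448, "y": -0.0232, "z": -0.0043, "rx": 0.026, "ry": -0.046, "rz": 0.08, "grip": -1}, {"x": -0.0466, "y": -0.0196, "z": -0.0016, "rx": 0.026, "ry": -0.047, "rz": 0.081, "grip": -1}, {"x": -0.0481, "y": -0.0158, "z": 0.0011, "rx": 0.025, "ry": -0.046, "rz": 0.08, "grip": -1}, {"x": -0.0491, "y": -0.0118, "z": 0.0037, "rx": 0.026, "ry": -0.047, "rz": 0.081, "grip": -1}, {"x": -0.0496, "y": -0.0077, "z": 0.0062, "rx": 0.025, "ry": -0.046, "rz": 0.08, "grip": -1}, {"x": -0.0497, "y": -0.0036, "z": 0.0087, "rx": 0.026, "ry": -0.047, "rz": 0.081, "grip": -1}, {"x": -0.0494, "y": 0.0007, "z": 0.011, "rx": 0.025, "ry": -0.046, "rz": 0.08, "grip": -1}, {"x": -0.0486, "y": 0.005, "z": 0.0132, "rx": 0.026, "ry": -0.047, "rz": 0.081, "grip": -1}, {"x": -0.0473, "y": 0.0092, "z": 0.0153, "rx": 0.025, "ry": -0.046, "rz": 0.08, "grip": -1}]
end [0.4696 0.0244 0.3913] err 0.02
```

Call:
{"name": "play_rows", "arguments": {
  "commands": [
    {"x": -0.0368,"y": -0.0325,"z": -0.0122,"rx": 0.025,"ry": -0.047,"rz": 0.08,"grip": -1},
    {"x": -0.0398,"y": -0.0297,"z": -0.0096,"rx": 0.025,"ry": -0.047,"rz": 0.081,"grip": -1},
    {"x": -0.0425,"y": -0.0265,"z": -0.0069,"rx": 0.025,"ry": -0.047,"rz": 0.08,"grip": -1},
    {"x": -0.0448,"y": -0.0232,"z": -0.0043,"rx": 0.026,"ry": -0.046,"rz": 0.08,"grip": -1},
    {"x": -0.0466,"y": -0.0196,"z": -0.0016,"rx": 0.026,"ry": -0.047,"rz": 0.081,"grip": -1},
    {"x": -0.0481,"y": -0.0158,"z": 0.0011,"rx": 0.025,"ry": -0.046,"rz": 0.08,"grip": -1},
    {"x": -0.0491,"y": -0.0118,"z": 0.0037,"rx": 0.026,"ry": -0.047,"rz": 0.081,"grip": -1},
    {"x": -0.0496,"y": -0.0077,"z": 0.0062,"rx": 0.025,"ry": -0.046,"rz": 0.08,"grip": -1},
    {"x": -0.0497,"y": -0.0036,"z": 0.0087,"rx": 0.026,"ry": -0.047,"rz": 0.081,"grip": -1},
    {"x": -0.0494,"y": 0.0007,"z": 0.011,"rx": 0.025,"ry": -0.046,"rz": 0.08,"grip": -1},
    {"x": -0.0486,"y": 0.005,"z": 0.0132,"rx": 0.026,"ry": -0.047,"rz": 0.081,"grip": -1},
    {"x": -0.0473,"y": 0.0092,"z": 0.0153,"rx": 0.025,"ry": -0.046,"rz": 0.08,"grip": -1}
  ]
}}

```text
time_s: 2.75
position: [0.4702, 0.023, 0.3919]
tool_rot: [[-0.221, 0.963, 0.157], [0.788, 0.271, -0.553], [-0.575, 0.001, -0.818]]
ft_force: [-0.3, 0.4, 0.0]
grip_width: 0.0857
```

Call:
{"name": "play_rows", "arguments": {
  "commands": [
    {"grip": -1},
    {"grip": -1}
  ]
}}

```text
invalid input at $.commands[0]: expected keys grip, x, y, z, rx, ry, rz
```

Run:
```python
from h import *
from rig import env,optics,finder
s=env.observe();print(s["time_s"],s["position"],s["tool_rot"].round(3).tolist(),s["q"].round(1),toolR(35).round(3).tolist())
for c in ["wrist","side"]:
    im=optics.get_image(c);cv2.imwrite(f"pics/{c}1.png",im["color"]);np.savez(f"pics/{c}1.npz",**im)
for t in ["feed_knob","bit_tip","block_mark","feed_hub"]:
    print(t,[(np.round(d["point"],4).tolist(),round(d["conf"],2)) for d in finder.boxes_of("wrist",t)[:3]])
```

```text
2.75 [0.47015297 0.02295079 0.39185314] [[-0.221, 0.963, 0.157], [0.788, 0.271, -0.553], [-0.575, 0.001, -0.818]] [  5.2   9.2  75.4 -34.4  88.4 -11.7] [[-0.224, 0.962, 0.157], [0.788, 0.274, -0.552], [-0.574, 0.0, -0.819]]
feed_knob [([0.4855, -0.0216, 0.3156], 0.82)]
bit_tip [([0.5692, -0.0587, 0.1699], 0.73), ([0.4494, -0.3467, 0.0163], 0.32)]
block_mark [([0.5701, -0.0589, 0.0756], 0.9), ([0.4849, -0.0232, 0.3173], 0.33)]
feed_hub [([0.4876, -0.0206, 0.3124], 0.77)]
```

View pics/wrist1.png

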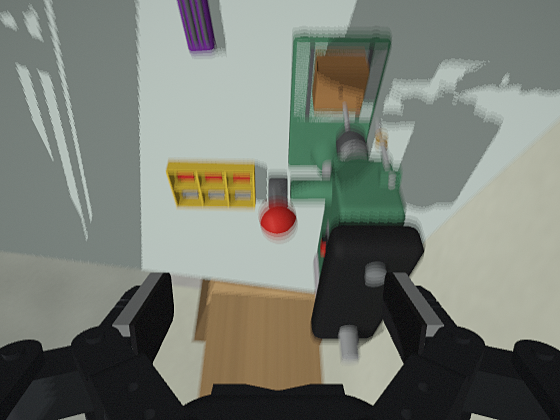

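Call:
{"name": "play_rows", "arguments": {
  "commands": [
    {"grip": -1,"x": 0,"y": 0,"z": 0,"rx": 0,"ry": 0,"rz": 0},
    {"grip": -1,"x": 0,"y": 0,"z": 0,"rx": 0,"ry": 0,"rz": 0}
  ]
}}

```text
time_s: 3.3
position: [0.4693, 0.025, 0.3914]
tool_rot: [[-0.225, 0.961, 0.158], [0.788, 0.275, -0.551], [-0.574, 0.0, -0.819]]
ft_force: [-0.4, -1.1, -0.6]
grip_width: 0.0856
```

Run:
```python
from h import *
from rig import env,optics,finder
from scipy.optimize import least_squares
s=env.observe();print(s["time_s"],s["position"])
im=optics.get_image("wrist");np.savez("pics/wrist2.npz",**im);P=cloud(im);B=im["color"].astype(int)
cv2.imwrite("pics/wrist2c.png",cv2.resize(im["color"][20:260,240:440],None,fx=3,fy=2.5,interpolation=cv2.INTER_CUBIC)[:600])
cv2.imwrite("pics/wrist2d.png",cv2.resize(im["color"][50:150,300:400],None,fx=6,fy=6,interpolation=cv2.INTER_NEAREST))
k=(B[...,2]>110)&(B[...,1]<70)&(B[...,0]<70)&(P[...,2]>.27)&(P[...,0]<.54);k[:180]=0;k[260:]=0;Q=P[k]
r=least_squares(lambda x:np.linalg.norm(Q-x,axis=1)-.0125,Q.mean(0)-[0,0,.01],loss="soft_l1",f_scale=.001);print("knob",k.sum(),r.x.round(4),r.cost)
t=abs(P[...,2]-.074)<.004;t[:, :300]=0;t[:,400:]=0;t[150:]=0;q=P[t];print("block top",t.sum(),np.median(q,0),cv2.minAreaRect(q[:,:2].astype(np.float32)))
T=(B[...,1]>B[...,2]+15)&(abs(P[...,2]-.03)<.004);q=P[T];print("base",T.sum(),cv2.minAreaRect(q[:,:2].astype(np.float32)))
for z in (.074,.09,.095,.1,.105,.12,.135,.15):print(z,np.round(proj(im,(.577,-.070,z)),1))
print((im["range_z"][84:120,336:356]*1000).astype(int))
```

```text
3.3 [0.469324   0.02496632 0.39136759]
knob 949 [ 0.4831 -0.0266  0.314 ] 0.0005422420169204331
block top 2195 [ 0.57205355 -0.06438858  0.07438492] ((0.5736070275306702, -0.06821244955062866), (0.05998563766479492, 0.059814564883708954), 15.372289657592773)
base 3547 ((0.5940395593643188, -0.13238593935966492), (0.11998295038938522, 0.22106364369392395), 15.787764549255371)
0.074 [341.8  90.8]
0.09 [343.3  98.8]
0.095 [343.8 101.3]
0.1 [344.3 103.9]
0.105 [344.8 106.5]
0.12 [346.3 114.7]
0.135 [347.9 123.2]
0.15 [349.5 132.1]
[[428 428 427 427 428 427 428 428 428 428 427 427 426 428 428 426 429 427
  428 428]
 [429 429 430 428 429 428 429 428   0 429 429 430 429 429 428 429 429 427
  429 429]
 [429 429 429 429 430 430 431 430 430 430 430 431 430 429 431 432 429 428
  430 431]
 [430 429 431 431 431 432 431 430 430 431 430 429 431 430 432 430 431 432
  432 431]
 [  0 431 431 432 431 432 431 432 433 432 432 431 431 432 433 432 433 430
  431 430]
 [432 434 432 434 435 432 433 433 433 433 431 433 434 435 433 432 432 432
  432 431]
 [433 434 435 434 433 433 434 435 434 434 434 434 435 435
[... 1793 characters left out ...]
 512 509
  513 510]
 [513 511 512 512 515 512 513 408 408 406 405 407 512 512 513 513 513 513
  512 510]
 [514 512 514 515 515 514 514 409 408 406 405 406 408 514 514 514 514 513
  514 512]
 [516 516 515 516 516 515 516 409 406 405 403 404 405 515 516 515 513 515
  514 516]
 [518 518 516 518 517 517 518 516 405 403 401 403 404 515 517 517 516 518
  517 517]
 [519 518 517 518 519 518 517 517 405 403 403 402 402 517 519 518 518 520
  518 518]
 [520 520 520 520 519 519 520 521 404 402 401 401 401 521 520 520 519 519
  519 519]
 [519 521 521 522 521 523 521 521 403 401 400 401 400 523 521 521 521 521
  520 521]
 [523 522 524 522 522 524 522 523 402 400 398 400 399 399 523 522 522 522
  522 522]]
```

View pics/wrist2d.png

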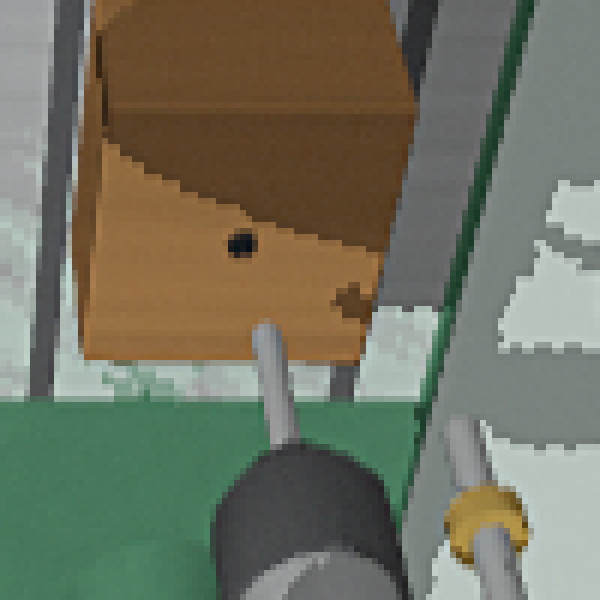

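Run:
```python
from h import *
im=dict(np.load("pics/wrist2.npz"));P=cloud(im)
for v in range(104,114):
    pts=P[v,343:347];print(v,pts.mean(0).round(4), ((pts.mean(0)-BASE)@np.stack([X,Y,Z],1)).round(4))
# fit spindle axis from the bit
S=np.array([.5940,-.1324,0])-.065*X;print(S)
for z in (.095,.0975,.1,.1025): print(z,np.round(proj(im,S+[0,0,z]),2),np.round(proj(im,S-.003*X+[0,0,z]),2), "side",np.round(proj(dict(np.load("pics/side1.npz")),S+[0,0,z]),2))
m=P[...,2]
```

```text
104 [ 0.5761 -0.0682  0.1029] [-6.710e-02 -1.000e-04  1.029e-01]
105 [ 0.5758 -0.068   0.1051] [-0.0673 -0.0004  0.1051]
106 [ 0.5756 -0.0682  0.1069] [-0.0673 -0.0006  0.1069]
107 [ 0.5755 -0.0685  0.1084] [-0.067  -0.0008  0.1084]
108 [ 0.5752 -0.0684  0.1105] [-0.0672 -0.001   0.1105]
109 [ 0.5749 -0.0682  0.1127] [-0.0674 -0.0013  0.1127]
110 [ 0.575  -0.0688  0.1137] [-0.0668 -0.0013  0.1137]
111 [ 0.5745 -0.0684  0.1163] [-0.0674 -0.0017  0.1163]
112 [ 0.5744 -0.0686  0.1179] [-0.0672 -0.0019  0.1179]
113 [ 0.5746 -0.0692  0.1188] [-0.0665 -0.0019  0.1188]
[ 0.5762225 -0.0698765  0.       ]
0.095 [343.22 101.08] [343.6   98.89] side [322.41 256.22]
0.0975 [343.46 102.37] [343.84 100.18] side [322.49 255.6 ]
0.1 [343.7  103.67] [344.08 101.49] side [322.58 254.97]
0.1025 [343.95 104.98] [344.33 102.8 ] side [322.66 254.35]
```

Run:
```python
from h import *
from rig import env
s=env.observe();k=np.array([.4833,-.0268,.314])
R=toolR(35);g=k+R[:,2]*.005
p,_=plan(s["position"],s["tool_rot"],g,R,5,-.3)
```

```text
[{"x": 0.0001, "y": -0.0002, "z": 0.0198, "grip": -0.3}, {"x": 0.0001, "y": -0.0002, "z": 0.0198, "grip": -0.3}, {"x": 0.0001, "y": -0.0001, "z": 0.0198, "grip": -0.3}, {"x": 0.0001, "y": -0.0002, "z": 0.0198, "rz": 0.001, "grip": -0.3}, {"x": 0.0002, "y": -0.0001, "z": 0.0198, "rx": 0.001, "grip": -0.3}]
end [ 0.4841 -0.0295  0.3099] err 0.01
```

Call:
{"name": "play_rows", "arguments": {
  "commands": [
    {"x": 0.0001,"y": -0.0002,"z": 0,"rx": 0,"ry": 0,"rz": 0,"grip": -0.3},
    {"x": 0.0001,"y": -0.0002,"z": 0.0198,"rx": 0,"ry": 0,"rz": 0,"grip": -0.3},
    {"x": 0.0001,"y": -0.0002,"z": 0.0198,"rx": 0,"ry": 0,"rz": 0,"grip": -0.3},
    {"x": 0.0001,"y": -0.0001,"z": 0.0198,"rx": 0,"ry": 0,"rz": 0,"grip": -0.3},
    {"x": 0.0001,"y": -0.0002,"z": 0.0198,"rx": 0,"ry": 0,"rz": 0.001,"grip": -0.3},
    {"x": 0.0002,"y": -0.0001,"z": 0.0198,"rx": 0,"ry": 0,"rz": 0,"grip": -0.3},
    {"x": 0,"y": 0,"z": 0,"rx": 0,"ry": 0,"rz": 0,"grip": -0.3},
    {"x": 0,"y": 0,"z": 0,"rx": 0,"ry": 0,"rz": 0,"grip": -0.3}
  ]
}}

```text
time_s: 4.35
position: [0.4842, -0.0297, 0.3105]
tool_rot: [[-0.223, 0.962, 0.158], [0.788, 0.273, -0.552], [-0.574, 0.001, -0.819]]
ft_force: [0.1, 0.4, 0.7]
grip_width: 0.0556
```

Run:
```python
from h import *
from rig import env,optics,finder
s=env.observe();print(s["time_s"],s["position"],s["ft_force"],s["grip_width"])
im=optics.get_image("wrist");np.savez("pics/wrist3.npz",**im);cv2.imwrite("pics/wrist3.png",im["color"])
im=optics.get_image("side");cv2.imwrite("pics/side3c.png",cv2.resize(im["color"][100:340,230:430],None,fx=3,fy=2.5)[:600])
```

```text
4.35 [ 0.48415723 -0.02967555  0.310526  ] [0.05719663 0.39300421 0.71122019] 0.05561834445473136
```

View pics/wrist3.png

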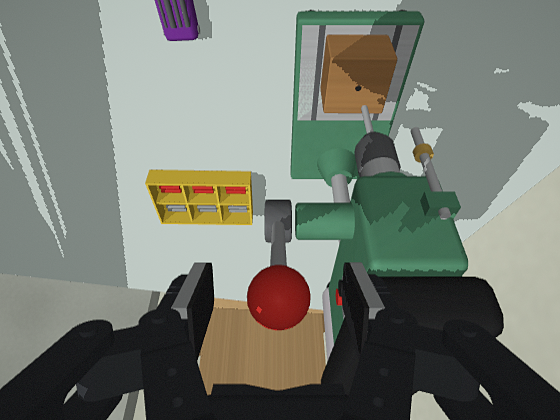

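View pics/side3c.png

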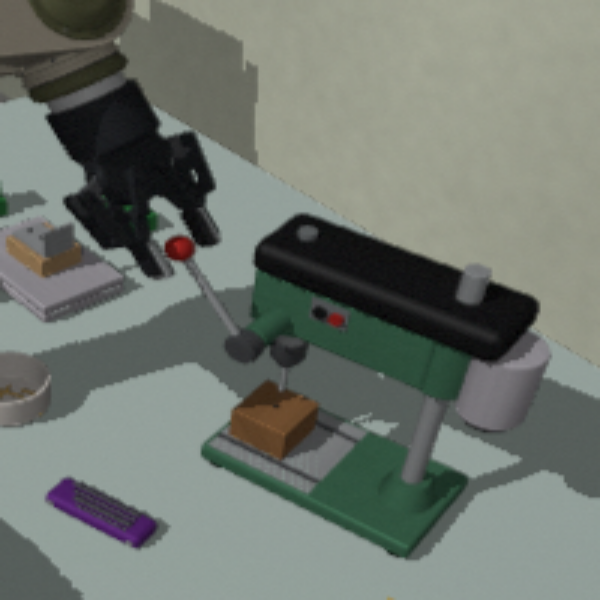

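Call:
{"name": "play_rows", "arguments": {
  "squeeze": 60,
  "commands": [
    {"x": 0,"y": 0,"z": 0,"rx": 0,"ry": 0,"rz": 0,"grip": 1},
    {"x": 0,"y": 0,"z": 0,"rx": 0,"ry": 0,"rz": 0,"grip": 1},
    {"x": 0,"y": 0,"z": 0,"rx": 0,"ry": 0,"rz": 0,"grip": 1},
    {"x": 0,"y": 0,"z": 0,"rx": 0,"ry": 0,"rz": 0,"grip": 1},
    {"x": 0,"y": 0,"z": 0,"rx": 0,"ry": 0,"rz": 0,"grip": 1},
    {"x": 0,"y": 0,"z": 0,"rx": 0,"ry": 0,"rz": 0,"grip": 1}
  ]
}}

```text
time_s: 5.2
position: [0.4843, -0.0295, 0.3103]
tool_rot: [[-0.223, 0.962, 0.159], [0.788, 0.274, -0.551], [-0.574, 0.002, -0.819]]
ft_force: [1.0, 5.8, 4.4]
grip_width: 0.022
```

Run:
```python
from h import *
from rig import env,optics,finder
s=env.observe();print(s["time_s"],s["position"],s["ft_force"],s["grip_width"])
im=optics.get_image("wrist");np.savez("pics/wrist4.npz",**im);cv2.imwrite("pics/wrist4.png",im["color"])
```

```text
5.2 [ 0.4843495 -0.0295255  0.3103377] [1.03149087 5.82128184 4.41208577] 0.02199726333230134
```

View pics/wrist4.png

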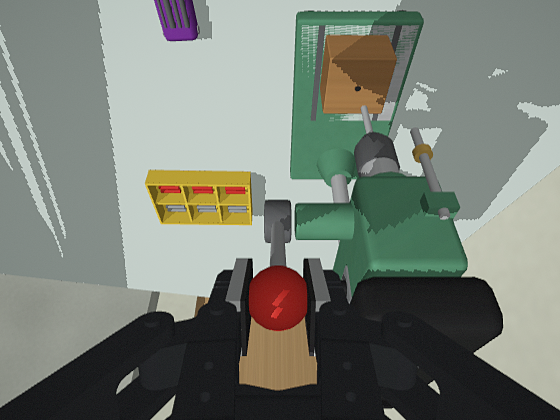

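Run:
```python
from h import *
from rig import env
from scipy.optimize import least_squares
s=env.observe();im=dict(np.load("pics/wrist4.npz"));P=cloud(im);B=im["color"].astype(int)
k=(B[...,2]>90)&(B[...,1]<70)&(B[...,0]<70);k[:262]=0;k[335:]=0;k[:,:245]=0;k[:,312:]=0;Q=P[k]
r=least_squares(lambda x:np.linalg.norm(Q-x[:3],axis=1)-x[3],list(Q.mean(0)-[0,0,.01])+[.0125],loss="soft_l1",f_scale=.001);print(k.sum(),r.x.round(4))
R=s["tool_rot"];print("knob in tool",(R.T@(r.x[:3]-s["position"])).round(4))
L=(P-s["position"])@R
for (v,u) in [(262,245),(275,235),(300,237),(320,238),(350,245),(262,312),(300,312),(340,312)]: print(v,u,L[v,u].round(4))
m=np.zeros(P.shape[:2],bool);m[250:400,215:340]=1;m&=~k&(im["range_z"]>0.05)&(im["range_z"]<.25);q=L[m];print(q.min(0),q.max(0))
h=(abs(q[:,1])<.03);print(np.histogram(q[h][:,2],bins=np.arange(-.06,.03,.005)))
```

```text
3071 [ 0.4831 -0.0265  0.3143  0.0123]
knob in tool [ 0.0004 -0.0003 -0.0051]
262 245 [ 0.0106 -0.0137  0.0049]
275 235 [ 0.0103 -0.0166 -0.0059]
300 237 [ 0.0105 -0.0138 -0.024 ]
320 238 [ 0.0063 -0.0131 -0.029 ]
350 245 [-0.0087 -0.0116 -0.0247]
262 312 [0.011  0.0136 0.004 ]
300 312 [ 0.0107  0.0111 -0.0242]
340 312 [-0.0052  0.0115 -0.0239]
[-0.01202153 -0.02495026 -0.07230152] [0.01827722 0.02419456 0.04442989]
(array([ 677,  407,   69,  466,  473,  702,  384, 1046,  500,  551,  454,
        526,  360,  224,   36,   13,   58]), array([-6.00000000e-02, -5.50000000e-02, -5.00000000e-02, -4.50000000e-02,
       -4.00000000e-02, -3.50000000e-02, -3.00000000e-02, -2.50000000e-02,
       -2.00000000e-02, -1.50000000e-02, -1.00000000e-02, -5.00000000e-03,
       -2.77555756e-17,  5.00000000e-03,  1.00000000e-02,  1.50000000e-02,
        2.00000000e-02,  2.50000000e-02]))
```

```bash
cat >> h.py <<'E'
K0=np.array([.4832,-.0267,.3142])
HUB=K0-.11*(np.cos(.9)*-X+np.sin(.9)*Z)
def knob(a): return HUB+.11*(np.cos(a)*-X+np.sin(a)*Z)
def ang(k): d=np.asarray(k)-HUB; return np.arctan2(d@Z,d@-X)
def arc(p0,R0,a0,a1,t0,t1,n):
    import json
    rows=[];p=np.array(p0,float);R=R0.copy()
    for i in range(1,n+1):
        f=i/n;R1=toolR(t0+(t1-t0)*f);p1=knob(a0+(a1-a0)*f)+.005*R1[:,2]
        d=np.round(R.T@(p1-p),4);w=np.round(Ro.from_matrix(R.T@R1).as_rotvec(),3)
        rows.append({**{k:float(v) for k,v in zip(["x","y","z","rx","ry","rz"],list(d)+list(w))},"grip":1});p=p+R@d;R=R@Ro.from_rotvec(w).as_matrix()
    print(json.dumps(rows));print("end",p.round(4),"max",max(np.linalg.norm([r["x"],r["z"]]) for r in rows))
E
python3 - <<'E'
from h import *
from rig import env
s=env.observe();print(HUB)
# commanded pose: as planned
R=toolR(35);arc(K0+.005*R[:,2],R,.9,.3,35,53,12)
E
```

```text
[ 0.50190114 -0.09247193  0.22803404]
[{"x": 0.0053, "y": 0.0, "z": 0.0005, "rx": -0.0, "ry": -0.026, "rz": -0.0, "grip": 1}, {"x": 0.0054, "y": 0.0, "z": 0.0006, "rx": -0.0, "ry": -0.026, "rz": -0.0, "grip": 1}, {"x": 0.0053, "y": 0.0, "z": 0.0007, "rx": -0.0, "ry": -0.027, "rz": -0.0, "grip": 1}, {"x": 0.0053, "y": 0.0, "z": 0.0008, "rx": -0.0, "ry": -0.026, "rz": -0.0, "grip": 1}, {"x": 0.0053, "y": 0.0, "z": 0.001, "rx": 0.0, "ry": -0.026, "rz": -0.0, "grip": 1}, {"x": 0.0052, "y": 0.0, "z": 0.0011, "rx": -0.0, "ry": -0.026, "rz": -0.0, "grip": 1}, {"x": 0.0053, "y": -0.0, "z": 0.0013, "rx": -0.0, "ry": -0.026, "rz": -0.0, "grip": 1}, {"x": 0.0052, "y": -0.0, "z": 0.0013, "rx": -0.0, "ry": -0.026, "rz": -0.0, "grip": 1}, {"x": 0.0051, "y": -0.0, "z": 0.0015, "rx": -0.0, "ry": -0.027, "rz": -0.0, "grip": 1}, {"x": 0.0051, "y": 0.0, "z": 0.0017, "rx": -0.0, "ry": -0.026, "rz": -0.0, "grip": 1}, {"x": 0.0051, "y": 0.0, "z": 0.0017, "rx": -0.0, "ry": -0.026, "rz": -0.0, "grip": 1}, {"x": 0.0051, "y": -0.0, "z": 0.0019, "rx": -0.0, "ry": -0.026, "rz": -0.0, "grip": 1}]
end [0.4743 0.0048 0.2575] max 0.005457105459856901
```

Call:
{"name": "play_rows", "arguments": {
  "commands": [
    {"x": 0.0053,"y": 0.0,"z": 0.0005,"rx": 0,"ry": -0.026,"rz": 0,"grip": 1},
    {"x": 0.0054,"y": 0.0,"z": 0.0006,"rx": 0,"ry": -0.026,"rz": 0,"grip": 1},
    {"x": 0.0053,"y": 0.0,"z": 0.0007,"rx": 0,"ry": -0.027,"rz": 0,"grip": 1},
    {"x": 0.0053,"y": 0.0,"z": 0.0008,"rx": 0,"ry": -0.026,"rz": 0,"grip": 1},
    {"x": 0.0053,"y": 0.0,"z": 0.001,"rx": 0.0,"ry": -0.026,"rz": 0,"grip": 1},
    {"x": 0.0052,"y": 0.0,"z": 0.0011,"rx": 0,"ry": -0.026,"rz": 0,"grip": 1}
  ]
}}

```text
time_s: 6.0
position: [0.4786, -0.0091, 0.2878]
tool_rot: [[-0.194, 0.962, 0.193], [0.69, 0.274, -0.67], [-0.698, 0.003, -0.717]]
ft_force: [-0.4, 0.2, 6.7]
grip_width: 0.0221
```

Run:
```python
from h import *
from rig import env
s=env.observe();k=s["position"]-.005*s["tool_rot"][:,2];print(s["time_s"],s["ft_force"],s["wrist_torque"],s["grip_width"],ang(k),np.linalg.norm(k-HUB))
```

```text
6.0 [-0.44267509  0.24888409  6.67264564] [-0.56110482 -0.33961429 -0.067177  ] 0.02209161173939042 0.6132477387263968 0.11013357767273761
```

Going well: small forces, radius steady at 110 mm. Second half.

Call:
{"name": "play_rows", "arguments": {
  "commands": [
    {"x": 0.0053,"y": 0,"z": 0.0013,"rx": 0,"ry": -0.026,"rz": 0,"grip": 1},
    {"x": 0.0052,"y": 0,"z": 0.0013,"rx": 0,"ry": -0.026,"rz": 0,"grip": 1},
    {"x": 0.0051,"y": 0,"z": 0.0015,"rx": 0,"ry": -0.027,"rz": 0,"grip": 1},
    {"x": 0.0051,"y": 0.0,"z": 0.0017,"rx": 0,"ry": -0.026,"rz": 0,"grip": 1},
    {"x": 0.0051,"y": 0.0,"z": 0.0017,"rx": 0,"ry": -0.026,"rz": 0,"grip": 1},
    {"x": 0.0051,"y": 0,"z": 0.0019,"rx": 0,"ry": -0.026,"rz": 0,"grip": 1},
    {"x": 0,"y": 0,"z": 0,"rx": 0,"ry": 0,"rz": 0,"grip": 1},
    {"x": 0,"y": 0,"z": 0,"rx": 0,"ry": 0,"rz": 0,"grip": 1}
  ]
}}

```text
time_s: 7.0
position: [0.4744, 0.0042, 0.2573]
tool_rot: [[-0.164, 0.962, 0.218], [0.579, 0.273, -0.768], [-0.798, 0.001, -0.602]]
ft_force: [0.5, -0.1, -0.7]
grip_width: -0.0002
```

```bash
cat > look.py <<'E'
import sys
from h import *
from rig import env,optics
from scipy.optimize import least_squares
n=sys.argv[1]
s=env.observe();k=s["position"]-.005*s["tool_rot"][:,2];print(s["time_s"],s["ft_force"].round(1),s["wrist_torque"].round(2),s["grip_width"],"ang",ang(k),np.linalg.norm(k-HUB),s["q"].round(1))
im=optics.get_image("wrist");np.savez(f"pics/wrist{n}.npz",**im);cv2.imwrite(f"pics/wrist{n}.png",im["color"])
P=cloud(im)
S=np.array([.5940,-.1324,0])-.065*X
u,v=np.round(proj(im,S+[0,0,.085])).astype(int);print(u,v)
a=im["color"][max(v-40,0):v+40,u-40:u+40];cv2.imwrite(f"pics/wrist{n}c.png",cv2.resize(a,None,fx=7,fy=7,interpolation=cv2.INTER_NEAREST))
t=(abs(P[...,2]-.074)<.004)&(np.linalg.norm(P[...,:2]-S[:2],axis=-1)<.045);print("block z",np.median(P[t][:,2]))
d=np.linalg.norm(P[...,:2]-S[:2],axis=-1)
b=(d<.008)&(P[...,2]>.0775)&(P[...,2]<.11)
vs=np.where(b)[0]
for r in sorted(set(vs))[:7]: print(r,np.where(b[r])[0],P[r][b[r]].mean(0).round(4))
for z in (.074,.079,.084,.089): print(z,np.round(proj(im,S+[0,0,z]),2),np.round(proj(im,S-.003*X+[0,0,z]),2))
ks=[];B=im["color"].astype(int);m=(B[...,2]>90)&(B[...,1]<70)&(B[...,0]<70)&(np.linalg.norm(P-k,axis=-1)<.02);Q=P[m]
r=least_squares(lambda x:np.linalg.norm(Q-x[:3],axis=1)-.0125,k,loss="soft_l1",f_scale=.001);print("knob",m.sum(),r.x.round(4),"ang",ang(r.x))
E
python3 look.py 5
```

```text
7.0 [ 0.5 -0.1 -0.7] [0.39 0.12 0.04] -0.0001682767079819217 ang 0.29968516324832645 0.10939123813163494 [  9.7  18.3  95.6 -57.   71.2  16.2]
372 94
block z 0.07441522513968607
110 [373 374 375 376] [ 0.5758 -0.0685  0.1021]
111 [371 372 373 374 375 376 377] [ 0.5757 -0.0691  0.1027]
112 [371 372 373 374 375 376 377] [ 0.5753 -0.0686  0.104 ]
113 [371 372 373 374 375 376 377] [ 0.5755 -0.0692  0.1045]
114 [371 372 373 374 375 376 377] [ 0.5752 -0.0689  0.1057]
115 [371 372 373 374 375 376 377 378] [ 0.5756 -0.0689  0.1065]
116 [371 372 373 374 375 376 378] [ 0.5754 -0.0692  0.1074]
0.074 [370.96  82.6 ] [371.84  80.17]
0.079 [371.5   87.54] [372.39  85.14]
0.084 [372.04  92.53] [372.94  90.17]
0.089 [372.58  97.58] [373.49  95.26]
knob 0 [0.4733 0.0081 0.2603] ang 0.29968516324832645
```

View pics/wrist5c.png

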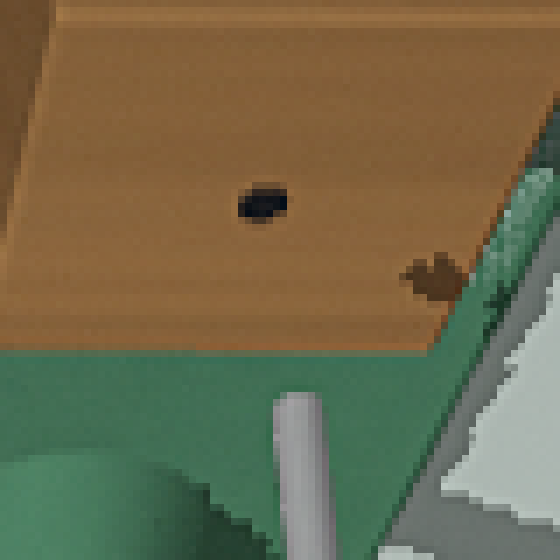

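View pics/wrist5.png

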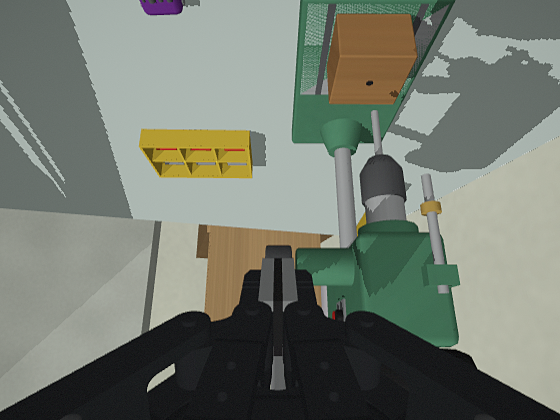

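```bash
cat >> h.py <<'E'
def toolR2(t):  # jaws in swing plane, tool x = +Y
    t=np.radians(t);z=X*np.sin(t)-Z*np.cos(t);x=Y;return np.stack([x,np.cross(z,x),z],1)
E
python3 - <<'E'
from h import *
from rig import env
s=env.observe();p=s["position"];R0=s["tool_rot"]
R1=toolR2(38);g=K0+.005*R1[:,2];pre=g-.1*R1[:,2]
p1=p-R0[:,2]*.1+R0[:,0]*.01
print(p1,pre)
a,b=plan(p,R0,p1,R0,3,-.3)
plan(a,b,pre,R1,11,-.3)
E
```

```text
[0.45094258 0.08676175 0.30966487] [0.46720358 0.02955945 0.38906102]
[{"x": 0.0033, "z": -0.0333, "grip": -0.3}, {"x": 0.0033, "z": -0.0334, "grip": -0.3}, {"x": 0.0034, "z": -0.0333, "grip": -0.3}]
end [0.4509 0.0868 0.3097] err 0.0
[{"x": -0.009, "rx": 0.019, "ry": 0.019, "rz": 0.142, "grip": -0.3}, {"x": -0.0089, "y": 0.0013, "z": -0.0002, "rx": 0.019, "ry": 0.019, "rz": 0.142, "grip": -0.3}, {"x": -0.0087, "y": 0.0025, "z": -0.0004, "rx": 0.019, "ry": 0.019, "rz": 0.142, "grip": -0.3}, {"x": -0.0082, "y": 0.0037, "z": -0.0006, "rx": 0.018, "ry": 0.019, "rz": 0.142, "grip": -0.3}, {"x": -0.0076, "y": 0.0048, "z": -0.0009, "rx": 0.019, "ry": 0.019, "rz": 0.142, "grip": -0.3}, {"x": -0.0068, "y": 0.0058, "z": -0.0011, "rx": 0.018, "ry": 0.019, "rz": 0.142, "grip": -0.3}, {"x": -0.0059, "y": 0.0067, "z": -0.0013, "rx": 0.018, "ry": 0.018, "rz": 0.142, "grip": -0.3}, {"x": -0.0048, "y": 0.0075, "z": -0.0016, "rx": 0.019, "ry": 0.018, "rz": 0.141, "grip": -0.3}, {"x": -0.0037, "y": 0.008, "z": -0.0018, "rx": 0.018, "ry": 0.019, "rz": 0.142, "grip": -0.3}, {"x": -0.0025, "y": 0.0084, "z": -0.002, "rx": 0.019, "ry": 0.018, "rz": 0.141, "grip": -0.3}, {"x": -0.0013, "y": 0.0087, "z": -0.0022, "rx": 0.018, "ry": 0.019, "rz": 0.142, "grip": -0.3}]
end [0.4672 0.0295 0.3891] err 0.03
```

Call:
{"name": "play_rows", "arguments": {
  "commands": [
    {"x": 0.0033,"y": 0,"z": -0.0333,"rx": 0,"ry": 0,"rz": 0,"grip": 1},
    {"x": 0.0033,"y": 0,"z": -0.0334,"rx": 0,"ry": 0,"rz": 0,"grip": 1},
    {"x": 0.0034,"y": 0,"z": -0.0333,"rx": 0,"ry": 0,"rz": 0,"grip": 1}
  ]
}}

```text
time_s: 7.42
position: [0.4505, 0.0876, 0.3103]
tool_rot: [[-0.163, 0.962, 0.218], [0.58, 0.273, -0.768], [-0.798, 0.001, -0.602]]
ft_force: [-0.0, 0.4, -1.5]
grip_width: 0.0001
```

Call:
{"name": "play_rows", "arguments": {
  "commands": [
    {"x": -0.009,"y": 0,"z": 0,"rx": 0.019,"ry": 0.019,"rz": 0.142,"grip": -0.3},
    {"x": -0.0089,"y": 0.0013,"z": -0.0002,"rx": 0.019,"ry": 0.019,"rz": 0.142,"grip": -0.3},
    {"x": -0.0087,"y": 0.0025,"z": -0.0004,"rx": 0.019,"ry": 0.019,"rz": 0.142,"grip": -0.3},
    {"x": -0.0082,"y": 0.0037,"z": -0.0006,"rx": 0.018,"ry": 0.019,"rz": 0.142,"grip": -0.3},
    {"x": -0.0076,"y": 0.0048,"z": -0.0009,"rx": 0.019,"ry": 0.019,"rz": 0.142,"grip": -0.3},
    {"x": -0.0068,"y": 0.0058,"z": -0.0011,"rx": 0.018,"ry": 0.019,"rz": 0.142,"grip": -0.3},
    {"x": -0.0059,"y": 0.0067,"z": -0.0013,"rx": 0.018,"ry": 0.018,"rz": 0.142,"grip": -0.3},
    {"x": -0.0048,"y": 0.0075,"z": -0.0016,"rx": 0.019,"ry": 0.018,"rz": 0.141,"grip": -0.3},
    {"x": -0.0037,"y": 0.008,"z": -0.0018,"rx": 0.018,"ry": 0.019,"rz": 0.142,"grip": -0.3},
    {"x": -0.0025,"y": 0.0084,"z": -0.002,"rx": 0.019,"ry": 0.018,"rz": 0.141,"grip": -0.3},
    {"x": -0.0013,"y": 0.0087,"z": -0.0022,"rx": 0.018,"ry": 0.019,"rz": 0.142,"grip": -0.3},
    {"x": 0,"y": 0,"z": 0,"rx": 0,"ry": 0,"rz": 0,"grip": -0.3}
  ]
}}

```text
time_s: 8.93
position: [0.467, 0.0292, 0.3897]
tool_rot: [[0.962, 0.215, 0.169], [0.274, -0.758, -0.593], [0.001, 0.616, -0.787]]
ft_force: [0.3, -0.1, 0.3]
grip_width: 0.0555
```

```bash
sed -i 's/^ks=\[\];//; s/<.02);Q=P\[m\]/<.1)\&(P[...,0]<.52);Q=P[m]/; s/\-.0125,k,/-.0125,Q.mean(0)-[0,0,.01],/' look.py; python3 look.py 6
python3 - <<'E'
from rig import env,optics
import cv2
s=env.observe();print(s["position"],s["tool_rot"].round(3).tolist())
im=optics.get_image("side");cv2.imwrite("pics/side6c.png",cv2.resize(im["color"][100:300,230:430],None,fx=3,fy=3))
E
```

```text
8.925 [ 0.3 -0.1  0.3] [ 0.3   0.09 -0.02] 0.05554862442813898 ang 0.9064734793030605 0.21029229455163334 [  7.4   9.4  76.7 -37.6  87.8  80.9]
202 95
block z 0.07466085548435444
92 [209 210 211 212] [ 0.5796 -0.0695  0.106 ]
93 [208 209 210] [ 0.5781 -0.0681  0.1056]
94 [208 209 210] [ 0.5769 -0.068   0.1062]
95 [208 209 210] [ 0.5758 -0.068   0.1067]
96 [208 209 210] [ 0.5749 -0.0688  0.1057]
97 [209 210 211 212] [ 0.5741 -0.0698  0.1076]
0.074 [197.62  95.26] [195.32  95.25]
0.079 [199.49  95.24] [197.19  95.23]
0.084 [201.4   95.21] [199.08  95.2 ]
0.089 [203.34  95.19] [201.01  95.18]
knob 1039 [ 0.4833 -0.0266  0.3142] ang 0.8992985811051382
[0.46693871 0.02944728 0.38906009] [[0.961, 0.218, 0.169], [0.275, -0.757, -0.593], [-0.001, 0.616, -0.788]]
```

View pics/wrist6.png

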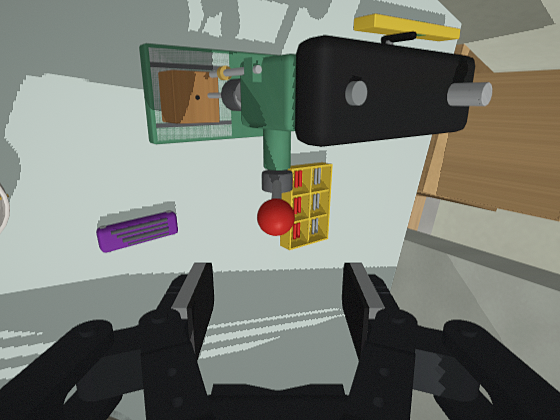

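View pics/side6c.png

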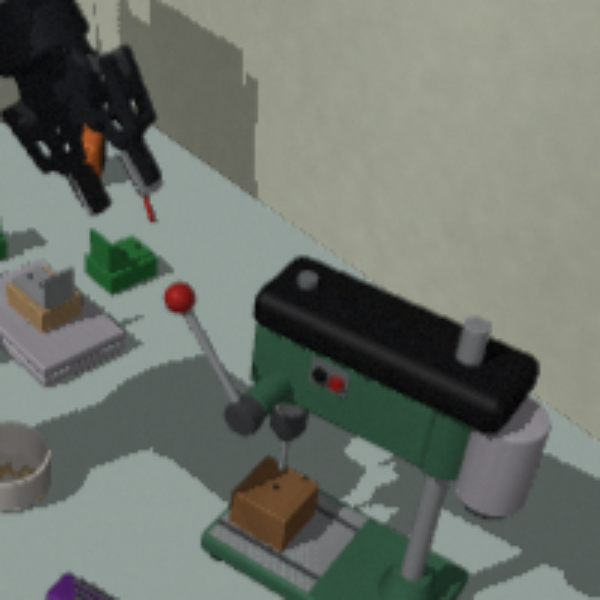

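```bash
sed -i 's/def arc(p0,R0,a0,a1,t0,t1,n):/def arc(p0,R0,a0,a1,t0,t1,n,toolR=toolR,off=.005):/; s/+.005\*R1\[:,2\]/+off*R1[:,2]/' h.py
python3 - <<'E'
import re
s=open('h.py').read()
i=s.index("def toolR2");s2=s[i:];s=s[:i];j=s.index("K0=");open('h.py','w').write(s[:j]+s2+s[j:])
E
python3 - <<'E'
from h import *
from rig import env
s=env.observe();R=toolR2(38)
a,b=plan(s["position"],s["tool_rot"],K0+.008*R[:,2],R,6,-.3)
arc(a,b,.9,.6,38,52,7,toolR2,.008)
E
```

```text
[{"z": 0.0171, "rz": 0.001, "grip": -0.3}, {"x": 0.0001, "y": 0.0001, "z": 0.0171, "grip": -0.3}, {"z": 0.0172, "rz": 0.001, "grip": -0.3}, {"x": 0.0001, "y": 0.0001, "z": 0.0171, "grip": -0.3}, {"z": 0.0172, "rz": 0.001, "grip": -0.3}, {"x": 0.0001, "y": 0.0001, "z": 0.0171, "rx": 0.001, "grip": -0.3}]
end [ 0.4846 -0.0314  0.3079] err 0.03
[{"x": -0.0, "y": -0.0044, "z": 0.0001, "rx": -0.035, "ry": 0.0, "rz": 0.0, "grip": 1}, {"x": -0.0, "y": -0.0045, "z": 0.0002, "rx": -0.035, "ry": 0.0, "rz": 0.0, "grip": 1}, {"x": -0.0, "y": -0.0044, "z": 0.0002, "rx": -0.035, "ry": 0.0, "rz": 0.0, "grip": 1}, {"x": -0.0, "y": -0.0044, "z": 0.0003, "rx": -0.035, "ry": 0.0, "rz": 0.0, "grip": 1}, {"x": -0.0, "y": -0.0045, "z": 0.0002, "rx": -0.035, "ry": 0.0, "rz": 0.0, "grip": 1}, {"x": -0.0, "y": -0.0044, "z": 0.0004, "rx": -0.035, "ry": 0.0, "rz": 0.0, "grip": 1}, {"x": -0.0, "y": -0.0044, "z": 0.0003, "rx": -0.035, "ry": 0.0, "rz": 0.0, "grip": 1}]
end [ 0.4788 -0.0112  0.2852] max 0.0004
```

Call:
{"name": "play_rows", "arguments": {
  "commands": [
    {"x": 0,"y": 0,"z": 0.0171,"rx": 0,"ry": 0,"rz": 0.001,"grip": -0.3},
    {"x": 0.0001,"y": 0.0001,"z": 0.0171,"rx": 0,"ry": 0,"rz": 0,"grip": -0.3},
    {"x": 0,"y": 0,"z": 0.0172,"rx": 0,"ry": 0,"rz": 0.001,"grip": -0.3},
    {"x": 0.0001,"y": 0.0001,"z": 0.0171,"rx": 0,"ry": 0,"rz": 0,"grip": -0.3},
    {"x": 0,"y": 0,"z": 0.0172,"rx": 0,"ry": 0,"rz": 0.001,"grip": -0.3},
    {"x": 0.0001,"y": 0.0001,"z": 0.0171,"rx": 0.001,"ry": 0,"rz": 0,"grip": -0.3},
    {"x": 0,"y": 0,"z": 0,"rx": 0,"ry": 0,"rz": 0,"grip": -0.3}
  ]
}}

```text
time_s: 9.9
position: [0.4845, -0.0315, 0.3069]
tool_rot: [[0.962, 0.216, 0.166], [0.272, -0.759, -0.592], [-0.002, 0.615, -0.789]]
ft_force: [-0.5, -0.5, 0.1]
grip_width: 0.0554
```

Call:
{"name": "play_rows", "arguments": {
  "squeeze": 80,
  "commands": [
    {"x": 0,"y": 0,"z": 0,"rx": 0,"ry": 0,"rz": 0,"grip": 1},
    {"x": 0,"y": 0,"z": 0,"rx": 0,"ry": 0,"rz": 0,"grip": 1},
    {"x": 0,"y": 0,"z": 0,"rx": 0,"ry": 0,"rz": 0,"grip": 1},
    {"x": 0,"y": 0,"z": 0,"rx": 0,"ry": 0,"rz": 0,"grip": 1},
    {"x": 0,"y": 0,"z": 0,"rx": 0,"ry": 0,"rz": 0,"grip": 1},
    {"x": 0,"y": 0,"z": 0,"rx": 0,"ry": 0,"rz": 0,"grip": 1}
  ]
}}

```text
time_s: 10.65
position: [0.4847, -0.0303, 0.3085]
tool_rot: [[0.962, 0.214, 0.17], [0.273, -0.759, -0.591], [0.003, 0.615, -0.789]]
ft_force: [-2.3, 6.3, 2.5]
grip_width: 0.0215
```

```bash
cat > knobin.py <<'E'
import sys
from h import *
from rig import env,optics
from scipy.optimize import least_squares
s=env.observe();im=optics.get_image("wrist");cv2.imwrite(f"pics/k{sys.argv[1]}.png",im["color"]);np.savez(f"pics/k{sys.argv[1]}.npz",**im);P=cloud(im);B=im["color"].astype(int)
g=s["position"]-.005*s["tool_rot"][:,2]
m=(B[...,2]>90)&(B[...,1]<70)&(B[...,0]<70)&(np.linalg.norm(P-g,axis=-1)<.03);Q=P[m]
print(s["time_s"],s["ft_force"].round(1),s["wrist_torque"].round(2),s["grip_width"],s["q"].round(1))
if m.sum()>50:
    r=least_squares(lambda x:np.linalg.norm(Q-x[:3],axis=1)-.0125,g,loss="soft_l1",f_scale=.001)
    print(m.sum(),r.x.round(4),"ang",ang(r.x).round(4),"intool",(s["tool_rot"].T@(r.x-s["position"])).round(4))
E
python3 knobin.py 7
```

```text
10.65 [-2.3  6.3  2.5] [0.89 0.27 0.03] 0.021532833440490798 [ -0.5  12.   86.8 -38.   73.   82.5]
3034 [ 0.4833 -0.0267  0.3143] ang 0.9008 intool [-0.0004  0.0005 -0.007 ]
```

View pics/k7.png

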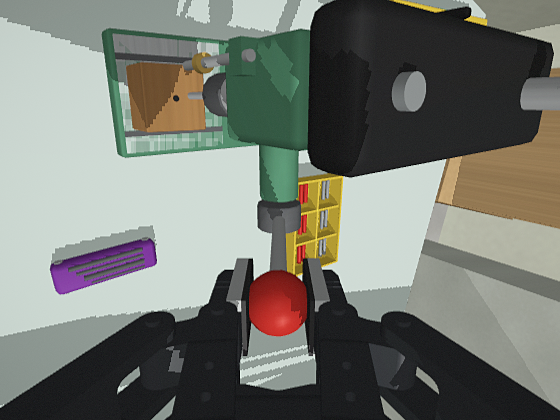

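Call:
{"name": "play_rows", "arguments": {
  "commands": [
    {"x": 0,"y": -0.0044,"z": 0.0001,"rx": -0.035,"ry": 0.0,"rz": 0.0,"grip": 1},
    {"x": 0,"y": -0.0045,"z": 0.0002,"rx": -0.035,"ry": 0.0,"rz": 0.0,"grip": 1},
    {"x": 0,"y": -0.0044,"z": 0.0002,"rx": -0.035,"ry": 0.0,"rz": 0.0,"grip": 1},
    {"x": 0,"y": -0.0044,"z": 0.0003,"rx": -0.035,"ry": 0.0,"rz": 0.0,"grip": 1},
    {"x": 0,"y": -0.0045,"z": 0.0002,"rx": -0.035,"ry": 0.0,"rz": 0.0,"grip": 1},
    {"x": 0,"y": -0.0044,"z": 0.0004,"rx": -0.035,"ry": 0.0,"rz": 0.0,"grip": 1},
    {"x": 0,"y": -0.0044,"z": 0.0003,"rx": -0.035,"ry": 0.0,"rz": 0.0,"grip": 1},
    {"x": 0,"y": 0,"z": 0,"rx": 0,"ry": 0,"rz": 0.0,"grip": 1}
  ]
}}

```text
time_s: 11.7
position: [0.4794, -0.011, 0.2875]
tool_rot: [[0.962, 0.164, 0.217], [0.272, -0.589, -0.761], [0.003, 0.791, -0.612]]
ft_force: [-2.6, -0.4, 7.9]
grip_width: 0.021
```

```bash
python3 knobin.py 8
python3 - <<'E'
from h import *
from rig import env
s=env.observe();print(s["position"])
arc(knob(.6)+.008*toolR2(52)[:,2],toolR2(52),.6,.3,52,64,7,toolR2,.008)
E
```

```text
11.7 [-2.6 -0.4  7.9] [-1.26 -0.01 -0.34] 0.021016884949634433 [  7.4  15.8  93.  -55.3  72.1 100.4]
3129 [ 0.4775 -0.0065  0.2922] ang 0.6227 intool [-0.0005  0.0008 -0.0068]
[ 0.4793709  -0.01109009  0.28758884]
[{"x": 0.0, "y": -0.0045, "z": 0.0004, "rx": -0.03, "ry": -0.0, "rz": -0.0, "grip": 1}, {"x": 0.0, "y": -0.0044, "z": 0.0005, "rx": -0.03, "ry": 0.0, "rz": -0.0, "grip": 1}, {"x": 0.0, "y": -0.0045, "z": 0.0005, "rx": -0.03, "ry": 0.0, "rz": -0.0, "grip": 1}, {"x": 0.0, "y": -0.0044, "z": 0.0005, "rx": -0.03, "ry": -0.0, "rz": -0.0, "grip": 1}, {"x": 0.0, "y": -0.0044, "z": 0.0007, "rx": -0.03, "ry": 0.0, "rz": -0.0, "grip": 1}, {"x": 0.0, "y": -0.0044, "z": 0.0007, "rx": -0.03, "ry": -0.0, "rz": 0.0, "grip": 1}, {"x": 0.0, "y": -0.0045, "z": 0.0007, "rx": -0.029, "ry": -0.0, "rz": 0.0, "grip": 1}]
end [0.4751 0.0017 0.257 ] max 0.0007
```

Call:
{"name": "play_rows", "arguments": {
  "commands": [
    {"x": 0.0,"y": -0.0045,"z": 0.0004,"rx": -0.03,"ry": 0,"rz": 0,"grip": 1},
    {"x": 0.0,"y": -0.0044,"z": 0.0005,"rx": -0.03,"ry": 0.0,"rz": 0,"grip": 1},
    {"x": 0.0,"y": -0.0045,"z": 0.0005,"rx": -0.03,"ry": 0.0,"rz": 0,"grip": 1},
    {"x": 0.0,"y": -0.0044,"z": 0.0005,"rx": -0.03,"ry": 0,"rz": 0,"grip": 1},
    {"x": 0.0,"y": -0.0044,"z": 0.0007,"rx": -0.03,"ry": 0.0,"rz": 0,"grip": 1},
    {"x": 0.0,"y": -0.0044,"z": 0.0007,"rx": -0.03,"ry": 0,"rz": 0.0,"grip": 1},
    {"x": 0.0,"y": -0.0045,"z": 0.0007,"rx": -0.029,"ry": 0,"rz": 0.0,"grip": 1},
    {"x": 0.0,"y": 0,"z": 0,"rx": 0,"ry": 0,"rz": 0.0,"grip": 1}
  ]
}}

```text
time_s: 12.75
position: [0.4756, 0.0018, 0.2577]
tool_rot: [[0.962, 0.117, 0.245], [0.272, -0.421, -0.866], [0.001, 0.899, -0.437]]
ft_force: [0.6, -6.0, 2.1]
grip_width: 0.0216
```

```bash
python3 knobin.py 9
python3 - <<'E'
from h import *
im=dict(np.load("pics/k9.npz"));P=cloud(im);S=np.array([.5940,-.1324,0])-.065*X
u,v=np.round(proj(im,S+[0,0,.085])).astype(int);print(u,v)
for z in (.074,.079,.084,.089): print(z,np.round(proj(im,S+[0,0,z]),1))
a=im["color"][max(v-50,0):v+50,u-50:u+50];cv2.imwrite("pics/k9c.png",cv2.resize(a,None,fx=6,fy=6,interpolation=cv2.INTER_NEAREST))
E
```

```text
12.75 [ 0.6 -6.   2.1] [-0.25  0.05 -0.18] 0.021613905487063764 [ 12.5  21.8  98.1 -68.6  74.7 116.4]
3190 [0.4734 0.0082 0.262 ] ang 0.3137 intool [-0.0004  0.0009 -0.008 ]
130 95
0.074 [119.4  94.8]
0.079 [124.   94.8]
0.084 [128.7  94.7]
0.089 [133.4  94.7]
```

View pics/k9c.png

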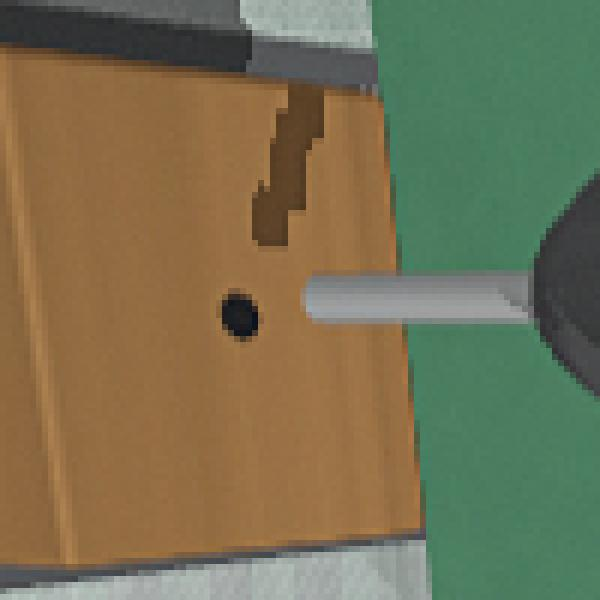

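View pics/k9.png

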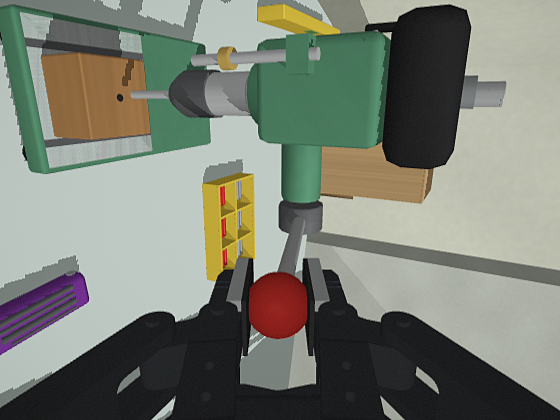

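Run:
```python
from h import *
S=np.array([.5940,-.1324,0])-.065*X
M=np.stack([X,Y,Z],1)
def onplane(im,u,v,h=.074):
    f=210/np.tan(np.radians(float(im["fov_y"]))/2);T=im["cam_to_world"];d=T[:3,:3]@[(u-im["cx"])/f,(v-im["cy"])/f,1];o=T[:3,3]
    return ((o+d*(h-o[2])/d[2])-S)@M*1000
w2=dict(np.load("pics/wrist2.npz"));k9=dict(np.load("pics/k9.npz"))
print("shadow rest",onplane(w2,300+333/6,50+300/6).round(1),onplane(w2,300+345/6,50+284/6).round(1)," now",onplane(k9,80+270/6,45+245/6).round(1),onplane(k9,80+255/6,45+245/6).round(1),onplane(k9,80+288/6,45+245/6).round(1))
print("dots",onplane(w2,300+242/6,50+244/6),onplane(k9,80+240/6,45+316/6))
P=(cloud(k9)-S)@M*1000
for c in range(129,138): print(c,P[92:98,c].round(1).tolist())
for z in (80,85,90): print(z,[np.round(proj(k9,S+X*x+Z*z/1000),1).tolist() for x in (0,-.003)])
for n,im,(r0,r1,c0,c1) in (("w2",w2,(92,106,348,366)),("k9",k9,(76,92,116,140))):
    g=im["color"][r0:r1,c0:c1,2];print(n,r0,c0);print(g)
```

```text
shadow rest [13.4 19.5 74. ] [ 9.5 21.3 74. ]  now [ 6.6  6.8 74. ] [ 4.1  6.8 74. ] [ 9.6  6.9 74. ]
dots [ 0.1278254 -1.131786  74.       ] [ 0.2370813  -2.14951358 74.        ]
129 [[8.7, 2.2, 75.3], [8.7, 1.4, 75.1], [9.3, 0.6, 74.4], [8.2, -0.1, 75.4], [9.1, -0.9, 74.3], [9.4, -1.7, 73.9]]
130 [[10.0, 2.2, 75.0], [-0.5, 1.3, 86.2], [-2.8, 0.5, 88.6], [8.4, -0.1, 76.3], [9.0, -0.9, 75.5], [9.4, -1.7, 74.9]]
131 [[-0.3, 2.0, 87.2], [-1.4, 1.2, 88.3], [-1.2, 0.5, 87.9], [-2.3, -0.2, 88.9], [-1.6, -0.9, 88.1], [10.9, -1.7, 74.4]]
132 [[-1.4, 2.0, 89.4], [-1.0, 1.2, 88.9], [-1.5, 0.5, 89.3], [-1.6, -0.2, 89.2], [-1.1, -0.9, 88.6], [-0.0, -1.7, 87.3]]
133 [[-1.3, 1.9, 90.3], [-1.5, 1.2, 90.4], [-1.9, 0.5, 90.7], [-1.5, -0.2, 90.2], [-1.1, -0.9, 89.6], [-1.4, -1.7, 89.8]]
134 [[-1.9, 1.9, 92.0], [-2.4, 1.2, 92.4], [-2.4, 0.5, 92.3], [-1.6, -0.2, 91.3], [-0.9, -1.0, 90.5], [0.5, -1.7, 88.8]]
135 [[-0.7, 1.9, 91.8], [-1.3, 1.2, 92.2], [-2.7, 0.5, 93.6], [-1.3, -0.2, 92.1], [-1.2, -1.0, 91.8], [-1.0, -1.7, 91.5]]
136 [[-1.3, 1.9, 93.4], [-1.4, 1.2, 93.4], [-1.8, 0.5, 93.7], [-0.5, -0.2, 9
[... 2257 characters left out ...]
54 152 151 151 156 144  85  85  87  84  77 157 157 156 154 154 150
  151 152 157 156 154 149]
 [152 153 152 152 152 152 156 141 144 146 143 140 156 155 156 153 153 152
  150 153 157 155 154 150]
 [152 154 151 153 151 150 153 155 157 156 156 156 154 156 155 153 154 152
  150 153 156 156 155 151]
 [149 153 152 152 152 151 151 153 154 153 153 152 154 156 156 154 154 152
  151 154 157 155 157 152]
 [149 152 152 153 153 152 152 152 152 154 152 152 153 155 156 155 155 155
  153 155 158 160 160 156]
 [152 151 154 151 153 153 152 152 151 155 154 153 154 156 157 159 136 136
  134 137 139 139 138 137]
 [150 153 155 153 153 153 151 153 151 153 153 152 152 157 157 140 118 120
  122 122 121 123 123 121]]
```

Run:
```python
from h import *
arc(knob(.3)+.008*toolR2(64)[:,2],toolR2(64),.3,.1,64,67,6,toolR2,.008)
```

```text
[{"x": 0.0, "y": -0.0035, "z": 0.0006, "rx": -0.009, "ry": 0.0, "rz": -0.0, "grip": 1}, {"x": 0.0, "y": -0.0036, "z": 0.0007, "rx": -0.008, "ry": 0.0, "rz": -0.0, "grip": 1}, {"x": -0.0, "y": -0.0035, "z": 0.0008, "rx": -0.009, "ry": 0.0, "rz": 0.0, "grip": 1}, {"x": 0.0, "y": -0.0035, "z": 0.0009, "rx": -0.009, "ry": 0.0, "rz": -0.0, "grip": 1}, {"x": 0.0, "y": -0.0034, "z": 0.001, "rx": -0.009, "ry": 0.0, "rz": -0.0, "grip": 1}, {"x": 0.0, "y": -0.0035, "z": 0.0011, "rx": -0.008, "ry": -0.0, "rz": -0.0, "grip": 1}]
end [0.474  0.0057 0.2358] max 0.0011
```

Call:
{"name": "play_rows", "arguments": {
  "commands": [
    {"x": 0.0,"y": -0.0035,"z": 0.0006,"rx": -0.009,"ry": 0.0,"rz": 0,"grip": 1},
    {"x": 0.0,"y": -0.0036,"z": 0.0007,"rx": -0.008,"ry": 0.0,"rz": 0,"grip": 1},
    {"x": 0,"y": -0.0035,"z": 0.0008,"rx": -0.009,"ry": 0.0,"rz": 0.0,"grip": 1},
    {"x": 0.0,"y": -0.0035,"z": 0.0009,"rx": -0.009,"ry": 0.0,"rz": 0,"grip": 1},
    {"x": 0.0,"y": -0.0034,"z": 0.001,"rx": -0.009,"ry": 0.0,"rz": 0,"grip": 1},
    {"x": 0.0,"y": -0.0035,"z": 0.0011,"rx": -0.008,"ry": 0,"rz": 0,"grip": 1},
    {"x": 0.0,"y": 0,"z": 0,"rx": 0,"ry": 0,"rz": 0,"grip": 1},
    {"x": 0.0,"y": 0,"z": 0,"rx": 0,"ry": 0,"rz": 0,"grip": 1}
  ]
}}

```text
time_s: 13.8
position: [0.4745, 0.0068, 0.2383]
tool_rot: [[0.962, 0.101, 0.253], [0.272, -0.375, -0.886], [0.005, 0.921, -0.389]]
ft_force: [-7.7, 12.5, 12.2]
grip_width: 0.0216
```

```bash
python3 knobin.py 10
cat > gap.py <<'E'
import sys
from h import *
n=sys.argv[1];im=dict(np.load(f"pics/k{n}.npz"));S=np.array([.5940,-.1324,0])-.065*X;M=np.stack([X,Y,Z],1)
# rectify block top plane to 0.1mm... machine axes, +-20 mm
g=np.arange(-25,25,.1);gx,gy=np.meshgrid(g,g)
T=np.linalg.inv(im["cam_to_world"]);f=210/np.tan(np.radians(float(im["fov_y"]))/2)
W=S+(gx[...,None]*X+gy[...,None]*Y)/1000+.074*Z
C=W@T[:3,:3].T+T[:3,3]
r=cv2.remap(im["color"],(C[...,0]/C[...,2]*f+im["cx"]).astype(np.float32),(C[...,1]/C[...,2]*f+im["cy"]).astype(np.float32),cv2.INTER_LINEAR)
cv2.imwrite(f"pics/rect{n}.png",r)
P=(cloud(im)-S)@M*1000
u,v=np.round(proj(im,S+[0,0,.08])).astype(int)
b=(np.hypot(P[...,0],P[...,1])<6)&(P[...,2]>75.6+0.8)&(P[...,2]<110)
cols=np.where(b.any(0))[0]
for c in cols[:6]: q=P[b[:,c],c];print(c,len(q),q.mean(0).round(1),q[:,2].min().round(1))
for z in (74,79,84,89): print(z,[np.round(proj(im,S+X*x+Z*z/1000),1).tolist() for x in (0,-.003)])
a=im["color"][max(v-50,0):v+50,max(u-50,0):u+50];print("crop org",max(u-50,0),max(v-50,0));cv2.imwrite(f"pics/k{n}c.png",cv2.resize(a,None,fx=6,fy=6,interpolation=cv2.INTER_NEAREST))
E
python3 gap.py 10; python3 gap.py 9
```

```text
13.8 [-7.7 12.5 12.2] [-1.14 -0.44 -0.69] 0.021638613987943665 [ 13.8  24.8 100.1 -72.   75.5 122.4]
3131 [0.4721 0.0125 0.2418] ang 0.1256 intool [-0.0007  0.0008 -0.007 ]
129 1 [-3.  -2.8 76.7] 76.7
136 3 [-1.7  0.7 82.8] 82.5
137 7 [-1.4  0.7 83.5] 82.4
138 8 [-0.9  0.3 84. ] 83.0
139 8 [-1.5  0.3 85.5] 85.0
140 8 [-1.   0.3 86. ] 83.7
74 [[128.7, 96.1], [125.7, 96.1]]
79 [[133.8, 96.0], [130.8, 96.0]]
84 [[139.0, 96.0], [136.0, 96.0]]
89 [[144.2, 95.9], [141.3, 95.9]]
crop org 85 46
117 1 [-4.6 -0.2 76.6] 76.6
123 1 [ 1.8  2.8 76.4] 76.4
130 2 [-1.7  0.9 87.4] 86.2
131 6 [-1.3  0.9 88. ] 87.2
132 7 [-1.1  0.5 88.8] 87.3
133 8 [-0.9  0.9 89.7] 88.2
74 [[119.4, 94.8], [116.2, 94.8]]
79 [[124.0, 94.8], [120.9, 94.8]]
84 [[128.7, 94.7], [125.5, 94.7]]
89 [[133.4, 94.7], [130.3, 94.7]]
crop org 75 45
```

View pics/k10c.png

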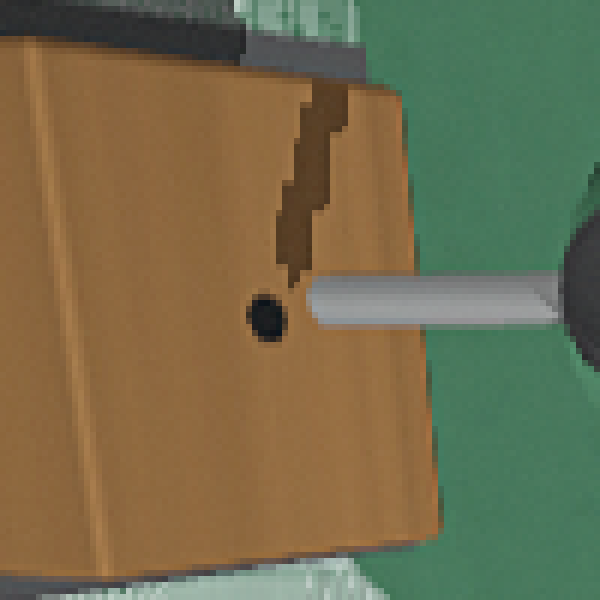

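View pics/rect10.png

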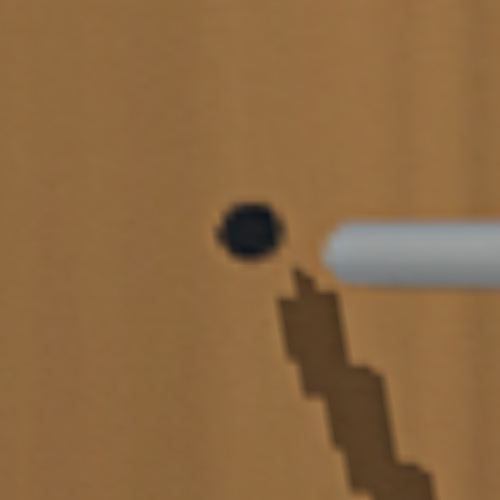

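View pics/rect9.png

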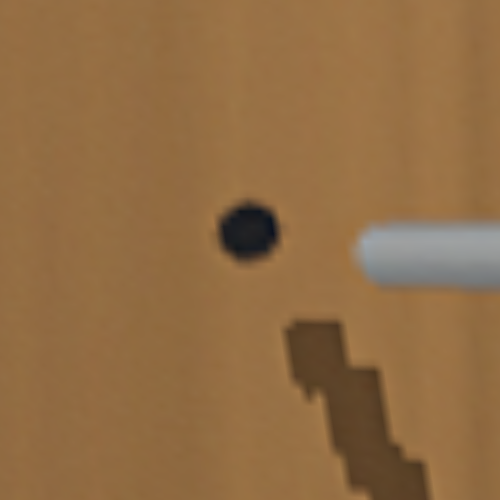

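```bash
python3 - <<'E'
from h import *
S=np.array([.5940,-.1324,0]);M=np.stack([X,Y,Z],1)
for n in ("wrist1","wrist2","side0","side1","top0","wrist6","k7"):
    try: im=dict(np.load(f"pics/{n}.npz"))
    except Exception as e: print(n,e);continue
    P=(cloud(im)-S)@M*1000
    m=(P[...,0]>-95)&(P[...,0]<-20)&(abs(P[...,1])<37)&(P[...,2]>300)
    q=P[m];t=q[q[:,2]>316.5];c=P[(P[...,0]>60)&(P[...,0]<90)&(abs(P[...,1])<12)&(P[...,2]>335)]
    bl=P[(np.hypot(P[...,0]+65,P[...,1])<40)&(abs(P[...,2]-74)<4)];tb=P[(abs(P[...,2])<5)&(P[...,0]<-120)&(P[...,0]>-250)]
    B=P[(abs(P[...,2]-30)<4)&(abs(P[...,1])<55)&(P[...,0]>0)&(P[...,0]<105)]
    print(n,"cover",np.median(q[:,2]) if len(q) else None,"dome",len(t),np.median(t,0).round(1) if len(t) else None,"col",len(c),np.median(c[:,2]) if len(c) else None,"block",np.median(bl[:,2]) if len(bl) else None,"base",np.median(B[:,2]) if len(B) else None)
# visible cylinder length and chuck start in k9,k10 along bit
im=dict(np.load("pics/k10.npz"));P=(cloud(im)-S)@M*1000
for c in range(134,185,2): print(c,P[96,c].round(1),im["color"][96,c],end="; ")
E
python3 - <<'E'
import cv2
im=cv2.imread('pics/k10.png')[75:125,125:195];cv2.imwrite('pics/k10d.png',cv2.resize(im,None,fx=10,fy=10,interpolation=cv2.INTER_NEAREST))
E
```

```text
wrist1 cover 313.72449687071 dome 257 [-67.2  -0.6 320.5] col 263 342.16742368805353 block 74.35911889841232 base 30.37425602552335
wrist2 cover 313.6332277378044 dome 250 [-67.1  -0.5 320.5] col 261 342.4424931127659 block 74.39373554776991 base 30.339370018377053
side0 cover 313.01570025069805 dome 31 [-6.150e+01 -1.000e-01  3.193e+02] col 70 343.5612372928257 block 73.40344089392869 base 29.646609901906817
side1 cover 313.14302213780655 dome 32 [-61.8  -0.4 319.1] col 71 343.5134102437386 block 73.37287699323653 base 29.65696479401936
top0 cover 312.4208988869368 dome 45 [-61.4   0.4 317.9] col 54 343.67477867427453 block 73.29994160545905 base 29.182023825306104
wrist6 cover 314.4612440724591 dome 400 [-66.1   0.7 320.8] col 474 343.4282989833541 block 74.66821059396403 base 30.61961740228686
k7 cover 314.54363220464484 dome 1047 [-66.9   0.4 320.8] col 41 335.5830308476262 block 74.70431353159023 base 30.625239087538475
134 [-59.7   0.1  74.1] [ 66 109 150]; 136 [-66.6  -0.   82.6] [120 135 149]; 138 [-67.1  -0.   85. ] [154 154 151]; 140 [-66.4  -0.   86.3] [151 151 150]; 142 [
[... 170 characters left out ...]
5.7] [153 153 151]; 152 [-65.7  -0.1  97. ] [151 150 148]; 154 [-65.8  -0.1  98.9] [153 153 151]; 156 [-6.650e+01 -1.000e-01  1.014e+02] [154 153 150]; 158 [-6.550e+01 -1.000e-01  1.023e+02] [154 153 151]; 160 [-66.9  -0.2 105.3] [151 152 149]; 162 [-65.5  -0.2 105.9] [152 152 150]; 164 [-65.5  -0.2 107.7] [152 152 150]; 166 [-66.9  -0.2 110.7] [153 153 151]; 168 [-65.7  -0.2 111.5] [151 152 150]; 170 [-66.1  -0.2 113.6] [149 150 147]; 172 [-66.   -0.2 115.3] [151 151 149]; 174 [-65.7  -0.2 116.8] [152 152 149]; 176 [-66.2  -0.2 118.9] [117 117 116]; 178 [-66.8  -0.3 121.1] [91 91 89]; 180 [-73.6  -0.3 128. ] [56 54 53]; 182 [-76.6  -0.4 132. ] [59 57 56]; 184 [-79.5  -0.4 135.8] [61 60 59];
```

View pics/k10d.png

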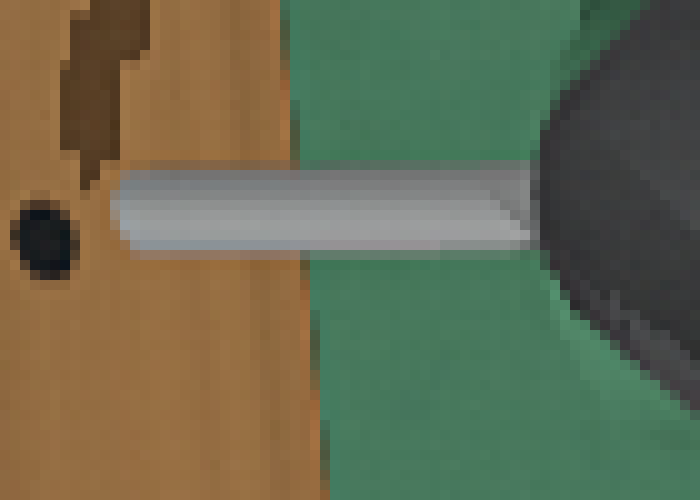

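Call:
{"name": "play_rows", "arguments": {
  "commands": [
    {"x": 0.0,"y": -0.0012,"z": 0.0001,"rx": 0,"ry": 0.0,"rz": 0,"grip": 1},
    {"x": 0.0,"y": -0.0011,"z": 0.0001,"rx": 0,"ry": 0.0,"rz": 0,"grip": 1},
    {"x": 0.0,"y": -0.0011,"z": 0.0002,"rx": 0,"ry": 0.0,"rz": 0,"grip": 1},
    {"x": 0.0,"y": 0,"z": 0,"rx": 0,"ry": 0.0,"rz": 0,"grip": 1},
    {"x": 0.0,"y": 0,"z": 0,"rx": 0,"ry": 0.0,"rz": 0,"grip": 1},
    {"x": 0.0,"y": 0,"z": 0,"rx": 0,"ry": 0.0,"rz": 0,"grip": 1},
    {"x": 0.0,"y": 0,"z": 0,"rx": 0,"ry": 0.0,"rz": 0,"grip": 1}
  ]
}}

```text
time_s: 14.72
position: [0.4745, 0.0071, 0.2361]
tool_rot: [[0.962, 0.1, 0.253], [0.272, -0.373, -0.887], [0.006, 0.922, -0.386]]
ft_force: [-6.3, 7.4, 16.4]
grip_width: 0.0213
```

```bash
python3 knobin.py 11; python3 gap.py 11
python3 - <<'E'
from rig import optics
import cv2
im=optics.get_image("side");cv2.imwrite("pics/side11c.png",cv2.resize(im["color"][150:300,250:400],None,fx=4,fy=4,interpolation=cv2.INTER_NEAREST))
E
```

```text
14.725 [-6.3  7.4 16.4] [-2.37 -0.72 -0.76] 0.021331270902961736 [ 13.9  25.  100.2 -72.2  75.6 122.9]
3114 [0.4721 0.0128 0.2396] ang 0.1054 intool [-0.0008  0.0009 -0.007 ]
129 1 [-4.   1.5 76.7] 76.7
138 6 [-1.4  1.1 82.8] 82.3
139 8 [-1.1  0.3 83.4] 82.2
140 8 [-1.   0.3 84.2] 83.0
141 8 [-1.3  0.3 85.5] 84.1
142 8 [-1.1  0.3 86.2] 84.5
74 [[130.5, 96.1], [127.5, 96.1]]
79 [[135.6, 96.0], [132.6, 96.0]]
84 [[140.8, 96.0], [137.9, 96.0]]
89 [[146.1, 95.9], [143.2, 95.9]]
crop org 87 46
```

View pics/rect11.png

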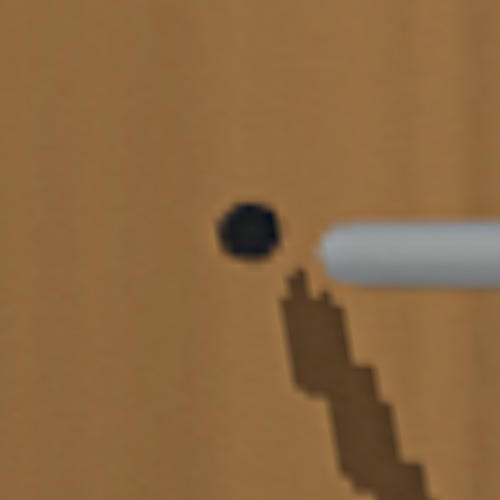

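View pics/side11c.png

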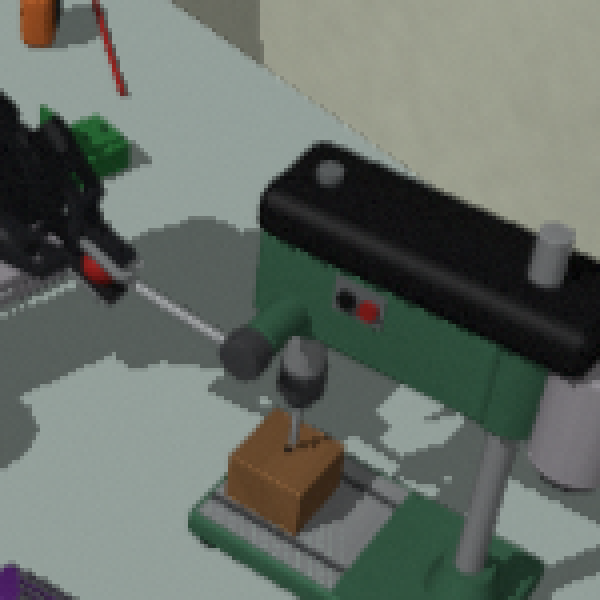

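Call:
{"name": "play_rows", "arguments": {
  "commands": [
    {"x": 0.0,"y": 0,"z": 0,"rx": 0,"ry": 0.0,"rz": 0,"grip": 1},
    {"x": 0.0,"y": 0,"z": 0,"rx": 0,"ry": 0.0,"rz": 0,"grip": 1},
    {"x": 0.0,"y": 0,"z": 0,"rx": 0,"ry": 0.0,"rz": 0,"grip": 1},
    {"x": 0.0,"y": 0,"z": 0,"rx": 0,"ry": 0.0,"rz": 0,"grip": 1},
    {"x": 0.0,"y": 0,"z": 0,"rx": 0,"ry": 0.0,"rz": 0,"grip": 1},
    {"x": 0.0,"y": 0,"z": 0,"rx": 0,"ry": 0.0,"rz": 0,"grip": 1},
    {"x": 0.0,"y": 0,"z": 0,"rx": 0,"ry": 0.0,"rz": 0,"grip": 1},
    {"x": 0.0,"y": 0,"z": 0,"rx": 0,"ry": 0.0,"rz": 0,"grip": 1},
    {"x": 0.0,"y": 0,"z": 0,"rx": 0,"ry": 0.0,"rz": 0,"grip": 1},
    {"x": 0.0,"y": 0,"z": 0,"rx": 0,"ry": 0.0,"rz": 0,"grip": 1}
  ]
}}

```text
time_s: 16.08
position: [0.4745, 0.0071, 0.2361]
tool_rot: [[0.962, 0.1, 0.253], [0.272, -0.373, -0.887], [0.006, 0.922, -0.386]]
ft_force: [-7.3, 7.1, 16.2]
grip_width: 0.021
```

```bash
python3 knobin.py 12; python3 gap.py 12 | head -4
```

```text
16.075 [-7.3  7.1 16.2] [-2.31 -0.66 -0.73] 0.02103875528058817 [ 13.9  25.  100.2 -72.2  75.6 122.9]
3121 [0.4721 0.0128 0.2396] ang 0.1053 intool [-0.0008  0.0009 -0.007 ]
138 6 [-1.4  1.1 82.8] 82.3
139 8 [-1.1  0.4 83.3] 82.3
140 8 [-1.4  0.3 84.6] 82.5
141 8 [-1.2  0.3 85.3] 83.5
```

View pics/k12.png

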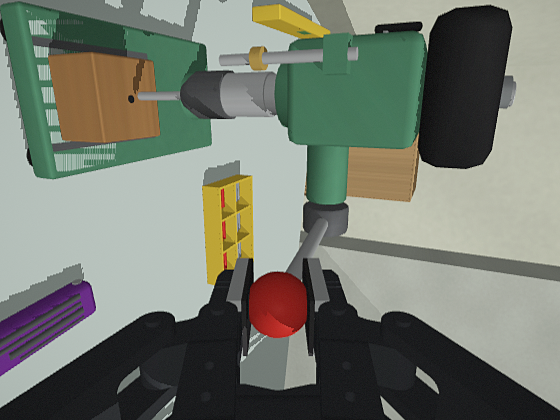

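Call:
{"name": "play_rows", "arguments": {
  "commands": [
    {"x": 0.0,"y": -0.0011,"z": 0.0003,"rx": -0.01,"ry": 0.0,"rz": 0,"grip": 1},
    {"x": 0.0,"y": -0.0011,"z": 0.0003,"rx": -0.01,"ry": 0.0,"rz": 0,"grip": 1},
    {"x": 0.0,"y": 0,"z": 0,"rx": 0,"ry": 0.0,"rz": 0,"grip": 1},
    {"x": 0.0,"y": 0,"z": 0,"rx": 0,"ry": 0.0,"rz": 0,"grip": 1},
    {"x": 0.0,"y": 0,"z": 0,"rx": 0,"ry": 0.0,"rz": 0,"grip": 1},
    {"x": 0.0,"y": 0,"z": 0,"rx": 0,"ry": 0.0,"rz": 0,"grip": 1}
  ]
}}

```text
time_s: 16.88
position: [0.4744, 0.0073, 0.2339]
tool_rot: [[0.962, 0.095, 0.255], [0.271, -0.355, -0.895], [0.006, 0.93, -0.367]]
ft_force: [-6.1, 6.8, 15.2]
grip_width: 0.0215
```

```bash
python3 knobin.py 13; python3 gap.py 13 | head -4
```

```text
16.875 [-6.1  6.8 15.2] [-2.47 -0.72 -0.68] 0.02149368141201707 [ 14.2  25.7 100.6 -73.3  76.1 124.3]
3113 [0.472  0.013  0.2372] ang 0.0834 intool [-0.0008  0.0008 -0.0069]
134 3 [-1.4  1.4 81.6] 81.2
135 7 [-1.   0.7 82.1] 81.7
136 8 [-0.9  0.3 82.9] 81.5
137 8 [-1.2  0.3 84. ] 82.9
```

```bash
python3 -c "
from rig import order
print(order.close_job())"
```

```text
the job is handed in; nothing more can be done
None
```

The wooden spacer block was under the bit. The feed lever is now held down with the bit point about 5 mm above the block's top, by my estimate. The bit never touched the block as far as the pictures show, and I saw nothing else disturbed, though I took no final picture of the whole table.

- **Slip on the first try:** I first gripped the knob across the swing plane. It slipped out part-way down and the lever sprang back to rest. I re-gripped it with the jaws in the swing plane, so that one finger pushes it down directly. It did not slip after that, and I handed in with the grip at 80 N.
- **Last checks:** The lever is at about 0.083 rad above level, 0.82 rad down from rest, so the bit has come down about 20.4 mm. A 1.25 s hold just before a last 0.5 mm nudge showed no drift. The force at the wrist is about 18 N. Time was 16.9 s when I handed in.
- **Where the gap estimates disagree:** The knob height and the top of the head both put the head about 9 mm up, which makes the gap about 4.6 mm. The wrist camera's depth at the lower rim of the bit gives about 5 to 7 mm, depending on how pointed the end is and within about 2 mm of calibration error. The bit's shadow was too coarse to settle it.

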